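Clamp a bead mould in its toggle-clamp fixture

TASK

Get the graphite bead-mould block held ready for work: nobody remembers whether the toggle clamp of the station nearer the robot was left shut or open, so find out, and throw it open if it is shut. Set the block down flat in that station's nest and let go of it, then swing the clamp handle over and press it through its dead point until it locks, so that the clamp holds the block down firmly by itself. Leave the other loose things on the sheet where they are.

Things in the scene. Friction and masses are not known exactly. Their poses are not given: they have to be found in the camera images.
- nest: Steel nest of the clamp station nearer the robot. Origin: centre of its flat floor, 16 mm above the metal sheet (sheet top: world z 0.004); z up, x from the clamp pivot to the nest, y along the clamp hinge. Four L-shaped corner locators, 8 mm high, leave 75 mm (x) by 49 mm (y) for the block; the middle of each side is open. A like station stands 250 mm off along y. Points below: this frame, mm.
- clamp_pivot (a point): Fixed hinge line (along y) of the toggle clamp's handle, at (-130, 0, 93), in a bracket 46 mm wide, top at z 104, x -147 to -62. At handle angle h (rad) a point of the handle r from here lies at (-130 - r sin h, 0, 93 + r cos h). Stops: h = 0 upright, locked; h = 1.7 fully open. The linked hold-down arm is hinged at (-75, 0, 63), 84 mm long, with a stud 29 mm high.
- handle_if_shut (a point): Fixed point (-130, 0, 193) where the handle's black round grip is if the clamp is shut: handle upright, h 0 to 0.2, the arm's sprung pad (22 mm wide) over the nest centre, no room for the block. The grip is 18 mm thick, from 58 to 120 mm (its end) from the pivot; pinch it across y about 100 mm from the pivot. The clamp starts either shut or fully open; which is not told.
- handle_if_open (a point): Fixed point (-229, 0, 80), 100 mm from the pivot, where the same grip is if the clamp is fully open: h = 1.7, handle just below level, arm leaning back 10 degrees beyond upright. Released above h 1.5 the clamp falls open, lower it falls loosely shut. On the block, the pad lands at h about 0.3; a push under 10 N takes the grip past the dead point (h 0.07) to lock at h 0.
- mould_center (a point): Centre (half-way up) of the loose graphite mould block: rectangular, dark, 70 mm (x) by 44 mm (y) by 40 mm high (z), about 0.24 kg, with two shallow round bead hollows drawn on its top; it stands flat on the sheet. It goes in the nest with its long side along the nest's x, either way round; seated, this point is 20 mm above the nest floor.
- paddle: Bystander: shaping paddle lying flat, dark plate 62 x 55 x 12 mm and a wooden handle along its x axis, 226 mm long in all; origin under its middle.
- puck: Bystander: round dark mould puck, 50 mm diameter, 26 mm high; origin at the centre of its underside.
- dish: Bystander: small empty white ceramic dish, 70 mm across, 30 mm high; origin at the centre of its underside.
- mould: The same block as mould_center; origin at the centre of its underside.
Not all that is in view belongs to the job. Leave any turquoise look-alike of the mould alone.

How it is judged:
On the way, in this order (a step that is already met when the one before it is completed fails the run):
1. the block sits flat in the nest, let go, and the clamp does not yet press on it (horizontal distance between mould_center and nest below 0.005 m and z of mould_center in the frame of nest below 0.0225 m and angle between the x axis of mould_center and the x axis of nest, either way round below 0.14 rad and angle between mould_center's own z axis and vertical below 0.06 rad and contact force between the fingers and mould below 0.5 N and contact force between mould and nest below 8 N), for 0.2 s.
2. the clamp presses the block down on the nest, the fingers off the block (contact force between mould and nest above 11 N and contact force between the fingers and mould below 0.5 N), for 0.3 s.
At the end, for the whole second after the job is handed in: The block rests in the nest (centre within 5 mm of the nest's centre seen from above, no more than 2.5 mm above its seated height, tilted less than 0.06 rad, long side along the nest's within 0.14 rad), at rest, and the locked clamp alone presses it on the nest with more than 11 N (horizontal distance between mould_center and nest below 0.005 m and z of mould_center in the frame of nest below 0.0225 m and angle between the x axis of mould_center and the x axis of nest, either way round below 0.14 rad and angle between mould_center's own z axis and vertical below 0.06 rad and contact force between mould and nest above 11 N and linear speed of mould below 0.01 m/s); the robot touches nothing.
It fails at once if the paddle is shifted by more than 25 mm (distance of paddle from where it was at the start of the episode above 0.025 m).
It fails at once if the puck is shifted by more than 25 mm (distance of puck from where it was at the start of the episode above 0.025 m).
It fails at once if the dish is shifted by more than 25 mm (distance of dish from where it was at the start of the episode above 0.025 m).
It also fails if it takes over 72 s, if anything falls off the work surface, if the arm or the gripper's body presses on something with over 40 N, if the wrist force passes 120 N, or if a joint passes its speed limit or range.

ROBOT

A 6-joint arm with a two-finger parallel gripper is mounted at the origin on the work surface. World frame = base frame: x ahead of the robot, y to its left, z up, the work surface at z = 0. Lengths are in m, angles in rad, forces in N, time in s.
With the tool pointing down it reaches from about 0.25 to 0.725 m from the base axis. Payload 9.7 kg.
Tool frame: the origin (TCP) lies between the finger pads; the fingertips stand 14 mm ahead of it and the grasp point (between the pads) lies 5 mm behind it (tip_reach is the x of the fingertips in the tool frame, in m); x points along the fingers, y is the direction in which the jaws open and shut, and the axes are right-handed (so a half turn about x gives the same grasp; the last joint's range is limited). The gripper opens to 85 mm and grips with 20 to 120 N. Pads are 22 mm wide; open, the fingers measure 114 mm over their backs; the gripper's body (76 mm by 85 mm) begins 54 mm behind the grasp point. The pads swing forward as they close: fully open they stand 13 mm farther back than shut.
Start: joints at [1.328, 0.087, 0.176, 1.66, 0, 1.571], TCP at [0.132, 0.534, 0.222] pointing down, gripper open.
Joint ranges: [-3.13, 3.13], [-0.85, 1.81], [-1.15, 1.24], [-2.2, 2.28], [-1.44, 1.52], [-3.14, 3.14]. Speed limits (rad/s): [2.22, 2.22, 2.57, 3.14, 3.14, 3.14].

INTERFACE

Orientations are given as a unit quaternion [x, y, z, w].
In Python, from rig import get_state, snapshot, sign_off, tip_reach gives the robot as it stands.
- The arm moves only by the tool send_rows, never from a script. Its argument "series" is a list of rows, each a list of 3 entries, a list of its own where there are three numbers: the shift along the tool's x, y, z in cm, then the turn, a rotation vector about the tool's x, y, z in rad, then the finger opening in cm, from 0 to 8.54. A call has 1 to 12 rows; each row shifts and turns the commanded pose from where the row before left it, along the tool's axes as they then stand; what a row does not reach is not made up. A row lasts 1/12 s, in which the tool goes at most 41.7 mm and 7.16 degrees, less where a joint would pass 70% of its speed; a pose out of reach is approached as far as the arm can. A call is refused whole if a number of a shift passes 4.17 or a number of a turn 0.125, either way. A call with a gripper value outside its range is refused whole. The fingers move at their own pace and stop on an object; "force" is the grip in N (left out, the last holds). Time passes only in rows, so rows that do not move let the fingers close. It gives the time, the measured TCP pose, the force and the opening at its end, in the units of the state.
- get_state(): the state, without advancing time (a new reading comes with each control period).
- snapshot(name): name is "scene" or "top" or "wrist"; returns a dict with "color" (420x560x3 uint8, red, green, blue), "mtx" (3x3 intrinsics, pixels), "distortion" ([k1, k2, p1, p2, k3] as OpenCV has them; the pictures are not rectified), "cam_to_world" (4x4, takes a point from camera to world coordinates); the wrist camera has in their place "T_tool_cam" (4x4, takes a point from camera to tool coordinates, whose origin is the TCP and whose axes are the tool frame's). Camera axes: x right, y down, z forward; pixel columns grow to the right and rows downward; lengths in m; the calibration is good to about 2 mm. A picture is of the moment at which its call begins: read the wrist's pose just before it. There is no depth.
- sign_off(): hands the job in, once; it reports no verdict.
The state is a dict: "clock": time; "q": joint angles; "dq": joint speeds; "tau": joint torques, N m; "eef_pos": TCP position; "tool_rot": TCP orientation; "ft_force": force on the tool from outside, world axes, zero at the start; "moment": the same for the moment, N m; "width": finger opening in m.
Only numpy, scipy, OpenCV 4.12 (cv2) and the standard library are available. Lean on these libraries where they do the work, as an engineer would, in place of code of your own. Each camera call takes 0.05 s, during which the arm holds its last target. There are 200 camera calls.

## Working session

There is one attempt and no reset: what is moved stays moved. The work goes in short steps, Python scripts to look and compute and a tool call to move; the robot and the scene stay as the last step left them, time stands still between calls to the robot, and variables do not carry over. Pictures are saved under pics/ and viewed, about 8 in all and at most 12, crops included, and the job is handed in when it is done.

Besides the shell and the picture viewer there is one more tool, called after "Call:" as name(argument=value, ...) on one line, values as JSON. send_rows: Moves the arm, as the interface text tells. Its arguments: {"type":"object","properties":{"series":{"type":"array","items":{"type":"array"}},"force":{"type":"number"}},"required":["series"]}

```bash
mkdir -p pics; ls
python3 - <<'E'
from rig import get_state, snapshot, tip_reach
import cv2,json
print(get_state(),tip_reach)
for n in("scene","top"):
    s=snapshot(n);cv2.imwrite(f"pics/{n}0.png",s["color"][:,:,::-1]);print(n,s["mtx"],s["distortion"],s["cam_to_world"])
E
```

```text
pics
{'clock': 0.0, 'q': array([ 1.32801706e+00,  8.74528072e-02,  1.75162681e-01,  1.65977440e+00,
       -3.05530412e-06,  1.57078551e+00]), 'dq': array([ 8.75818240e-04, -6.90278074e-04, -2.31895748e-06,  2.46804788e-04,
        9.76654233e-04, -6.50175386e-05]), 'tau': array([ 2.76390594e-03, -5.20387745e+01,  4.64802217e+01,  1.64272625e-02,
        6.34498406e-05,  1.60182694e-07]), 'eef_pos': array([0.13216864, 0.53365642, 0.22160171]), 'tool_rot': array([ 0.08517576,  0.70195696, -0.08606618,  0.70185051]), 'ft_force': array([0.37055325, 0.73135394, 0.20780952]), 'moment': array([-0.03315824, -0.02922439,  0.05741458]), 'width': 0.0855986935896545} 0.014
scene [[501.63019791   0.         276.91572734]
 [  0.         501.63019791 208.57919496]
 [  0.           0.           1.        ]] [0.0099622 0.        0.        0.        0.       ] [[ 0.88606859  0.32641212 -0.32914674  0.92704363]
 [ 0.46341707 -0.64100854  0.61184366 -0.91793715]
 [-0.01127269 -0.69466767 -0.71924248  1.22309462]
 [ 0.          0.          0.          1.        ]]
top [[439.0296178    0.         279.46184835]
 [  0.         439.0296178  210.39293794]
 [  0.           0.           1.        ]] [-0.00850942  0.          0.          0.          0.        ] [[ 1.32104447e-02 -9.82374743e-01  1.86454680e-01  2.34864407e-01]
 [-9.99911009e-01 -1.33254802e-02  6.36368330e-04  1.68199979e-02]
 [ 1.85944598e-03 -1.86446494e-01 -9.82463357e-01  1.20735330e+00]
 [ 0.00000000e+00  0.00000000e+00  0.00000000e+00  1.00000000e+00]]
```

View pics/scene0.png

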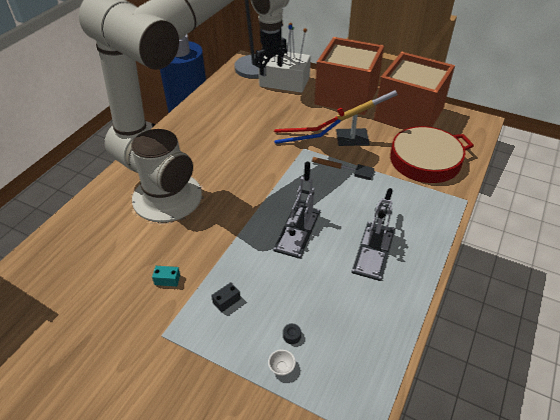

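View pics/top0.png

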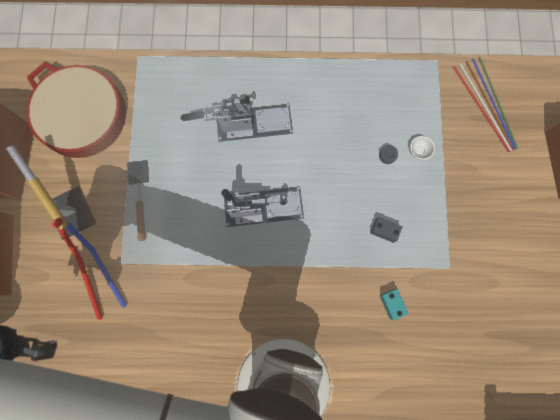

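Candidates for the block:
- The dark block with two hollows is at top (386,228) / scene (227,297).
- The turquoise look-alike is at top (395,304) / scene (166,276), so it stays put.
- The puck at top (388,154) is round.
- The paddle plate is at top (138,172).

I choose the dark block at (386,228). The nearer station is at top (263,207), and its grip at (228,195) seems upright, so the clamp looks shut. I'll check both in one crop.

Run:
```python
import cv2,numpy as np
t=cv2.imread("pics/top0.png");s=cv2.imread("pics/scene0.png")
a=cv2.resize(t[175:240,205:315],None,fx=4,fy=4,interpolation=cv2.INTER_CUBIC)
b=cv2.resize(t[205:250,360:410],None,fx=6,fy=6,interpolation=cv2.INTER_CUBIC)
c=cv2.resize(s[150:270,260:350],None,fx=4,fy=4,interpolation=cv2.INTER_CUBIC)
o=np.zeros((560,800,3),np.uint8);o[:260,:440]=a;o[280:550,:300]=b;o[:480,440:800]=c
cv2.imwrite("pics/crop1.png",o)
```

```text
(no output)
```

View pics/crop1.png

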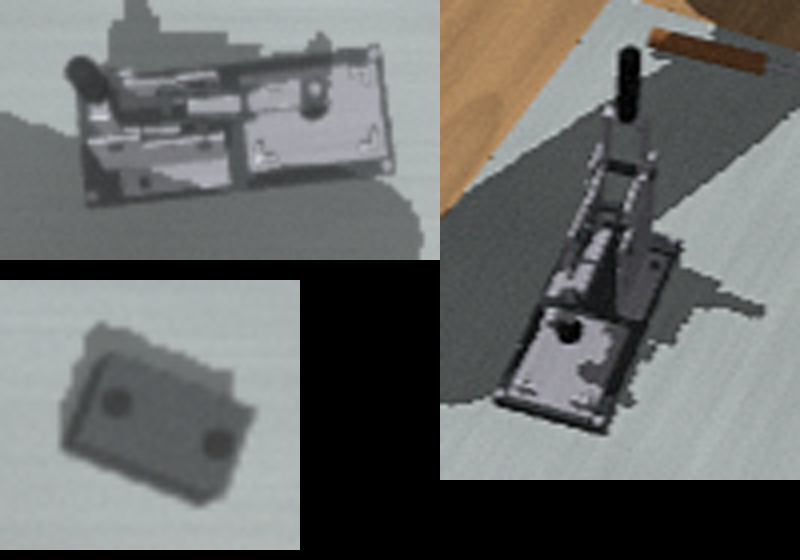

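The clamp is shut: the upright black grip tops out at top (226,193), and the stud and pad stand over the nest at (283,199). The block with two hollows at (386,228) is confirmed. Next I cast rays.

```bash
cat > h.py <<'E'
import cv2,numpy as np
from rig import get_state,snapshot
from scipy.spatial.transform import Rotation as R
def pose():
    s=get_state();T=np.eye(4);T[:3,:3]=R.from_quat(s["tool_rot"]).as_matrix();T[:3,3]=s["eef_pos"];return T
def shot(n,name=None):
    T=pose();s=snapshot(n)
    C=s["cam_to_world"] if n!="wrist" else T@s["T_tool_cam"]
    cv2.imwrite(f"pics/{name}.png",s["color"][:,:,::-1]);np.savez(f"pics/{name}.npz",K=s["mtx"],d=s["distortion"],C=C);return name
def ray(name,uv):
    z=np.load(f"pics/{name}.npz");p=cv2.undistortPoints(np.array(uv,float).reshape(-1,1,2),z["K"],np.array(z["d"],float))[:,0]
    D=np.c_[p,np.ones(len(p))]@z["C"][:3,:3].T;return z["C"][:3,3],D
def onz(name,uv,h):
    o,D=ray(name,uv);return o+D*((h-o[2])/D[:,2])[:,None]
def proj(name,P):
    z=np.load(f"pics/{name}.npz");M=np.linalg.inv(z["C"]);return cv2.projectPoints(np.array(P,float),cv2.Rodrigues(M[:3,:3])[0],M[:3,3],z["K"],np.array(z["d"],float))[0][:,0]
def move(target,Rt=None):
    "shift in tool cm and rotvec to reach"
    T=pose();print("shift cm",(T[:3,:3].T@(np.array(target)-T[:3,3])*100).round(2))
    if Rt is not None: print("rotvec",R.from_matrix(T[:3,:3].T@Rt).as_rotvec().round(4))
def blockquad(name,box):
    im=cv2.imread(f"pics/{name}.png")
E
python3 - <<'E'
from h import *
np.set_printoptions(precision=4,suppress=True)
shot("top","t");shot("scene","s")
c=lambda L:[(205+x/4,175+y/4) for x,y in L]
print("plate",onz("t",c([(80,72),(380,45),(396,176),(88,208)]),.015))
print("nest",onz("t",c([(247,66),(378,50),(392,172),(248,186)]),.02))
print("grip end",onz("t",c([(84,74)]),.23))
print("stud",onz("t",c([(315,85)]),.09))
b=lambda L:[(360+x/6,205+(y-280)/6) for x,y in L]
P=onz("t",b([(107,352),(255,406),(207,505),(65,447)]),.044);print("blk",P,P.mean(0),np.linalg.norm(P-np.roll(P,1,0),axis=1))
P=onz("t",b([(116,403),(219,443)]),.044);print("hollows",P,P.mean(0))
for v in [((84,74),(628,50))]:
    o,D=ray("t",c([v[0]]));o2,D2=ray("s",[(260+(v[1][0]-440)/4,150+v[1][1]/4)])
    A=np.c_[D[0],-D2[0]];k=np.linalg.lstsq(A,o2-o,rcond=None)[0];print("tri",o+k[0]*D[0],o2+k[1]*D2[0])
print(pose())
E
```

```text
plate [[ 0.5084  0.1699  0.015 ]
 [ 0.5306 -0.0389  0.015 ]
 [ 0.4379 -0.0503  0.015 ]
 [ 0.4128  0.1609  0.015 ]]
nest [[ 0.5131  0.0536  0.02  ]
 [ 0.5257 -0.0373  0.02  ]
 [ 0.4398 -0.0473  0.02  ]
 [ 0.4288  0.0513  0.02  ]]
grip end [[0.4579 0.14   0.23  ]]
stud [[0.4846 0.0069 0.09  ]]
blk [[ 0.4411 -0.2474  0.044 ]
 [ 0.4175 -0.313   0.044 ]
 [ 0.3728 -0.2899  0.044 ]
 [ 0.3979 -0.2275  0.044 ]] [ 0.4073 -0.2695  0.044 ] [0.0476 0.0697 0.0503 0.0673]
hollows [[ 0.418  -0.2508  0.044 ]
 [ 0.4006 -0.2963  0.044 ]] [ 0.4093 -0.2735  0.044 ]
tri [0.459  0.1405 0.2255] [0.4623 0.143  0.2265]
[[-0.0002  0.2404  0.9707  0.1322]
 [-0.0008  0.9707 -0.2404  0.5337]
 [-1.     -0.0008  0.      0.2218]
 [ 0.      0.      0.      1.    ]]
```

Call:
send_rows(series=[[[-1.5,0,0],[0.1215,0,0],3],[[-1.5,0,0],[0.1215,0,0],3],[[-1.5,0,0],[0.1215,0,0],3],[[-1.5,0,0],[0.1215,0,0],3],[[-1.5,0,0],[0.1215,0,0],3],[[-1.5,0,0],[0.1215,0,0],3],[[-1.5,0,0],[0.1215,0,0],3],[[-1.5,0,0],[0.1215,0,0],3],[[-1.5,0,0],[0.1215,0,0],3],[[-1.5,0,0],[0.1215,0,0],3],[[0,0,0],[0,0,0],3]])

```text
clock: 1.12
eef_pos: [0.1323, 0.5341, 0.3747]
tool_rot: [0.474, 0.527, -0.472, 0.526]
ft_force: [-0.8, -0.5, -0.6]
width: 0.0299
```

Run:
```python
from h import *
np.set_printoptions(precision=4,suppress=True)
print(pose());move([.46,.06,.37]);print(snapshot("wrist")["T_tool_cam"])
```

```text
[[ 0.0008  0.9943  0.1069  0.1323]
 [ 0.003   0.1069 -0.9943  0.5341]
 [-1.      0.0011 -0.0029  0.3747]
 [ 0.      0.      0.      1.    ]]
shift cm [ 0.35 27.52 50.64]
[[-0.0005 -0.2999  0.954  -0.1512]
 [ 1.     -0.0005  0.0004 -0.0003]
 [ 0.0003  0.954   0.2999 -0.0768]
 [ 0.      0.      0.      1.    ]]
```

Call:
send_rows(series=[[[0,2.1,3.5],[0,0,0],5],[[0,2.1,3.5],[0,0,0],5],[[0,2.1,3.5],[0,0,0],5],[[0,2.1,3.5],[0,0,0],5],[[0,2.1,3.5],[0,0,0],5],[[0,2.1,3.5],[0,0,0],5],[[0,2.1,3.5],[0,0,0],5],[[0,2.1,3.5],[0,0,0],5],[[0,2.1,3.5],[0,0,0],5],[[0,2.1,3.5],[0,0,0],5],[[0,2.1,3.5],[0,0,0],5],[[0,2.1,3.5],[0,0,0],5]])

```text
clock: 2.17
eef_pos: [0.4306, 0.143, 0.3712]
tool_rot: [0.47, 0.529, -0.47, 0.528]
ft_force: [0.4, 1.3, 0.6]
width: 0.05
```

Call:
send_rows(series=[[[0,2.2,3.5],[0,0,0],5],[[0,0,0],[0,0,0],5],[[0,0,0],[0,0,0],5],[[0,0,0],[0,0,0],5]])

```text
clock: 2.5
eef_pos: [0.4556, 0.1125, 0.3714]
tool_rot: [0.47, 0.528, -0.471, 0.527]
ft_force: [0.4, -0.3, 0.4]
width: 0.0499
```

Run:
```python
from h import *
np.set_printoptions(precision=4,suppress=True)
print(pose());shot("wrist","w1")
```

```text
[[-0.0015  0.9934  0.1143  0.4556]
 [-0.0001  0.1143 -0.9934  0.1125]
 [-1.     -0.0015 -0.      0.3714]
 [ 0.      0.      0.      1.    ]]
```

View pics/w1.png

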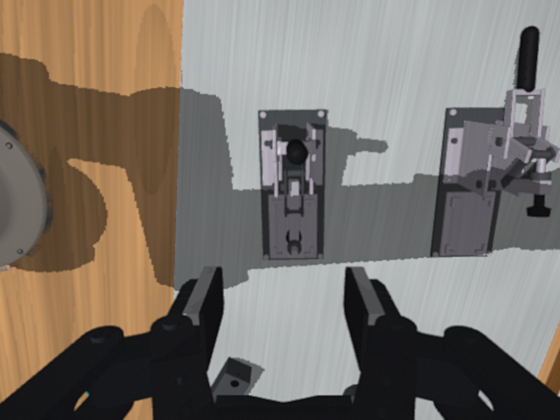

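The wrist view shows the near station's plate with corners (259,110), (327,110), (324,259) and (264,259). The grip is upright at (296,152) and the nest spans (270–319, 195–257). The clamp is shut.

Run:
```python
from h import *
np.set_printoptions(precision=4,suppress=True)
print(onz("w1",[(259,110),(327,110),(324,259),(264,259)],.012))
P=onz("w1",[(273,195),(317,195),(320,256),(267,256)],.02);print(P,P.mean(0))
print("grip",onz("w1",[(296,150)],.233), onz("w1",[(294,245)],.09))
im=cv2.imread("pics/w1.png")[100:270,245:345]
cv2.imwrite("pics/w1c.png",cv2.resize(im,None,fx=3.4,fy=3.4,interpolation=cv2.INTER_CUBIC))
```

```text
[[ 0.4172  0.1634  0.012 ]
 [ 0.5059  0.1736  0.012 ]
 [ 0.5331 -0.0382  0.012 ]
 [ 0.4448 -0.0483  0.012 ]]
[[ 0.4477  0.0528  0.02  ]
 [ 0.508   0.0598  0.02  ]
 [ 0.5252 -0.0306  0.02  ]
 [ 0.4487 -0.0394  0.02  ]] [0.4824 0.0107 0.02  ]
grip [[0.461 0.148 0.233]] [[0.4802 0.011  0.09  ]]
```

View pics/w1c.png

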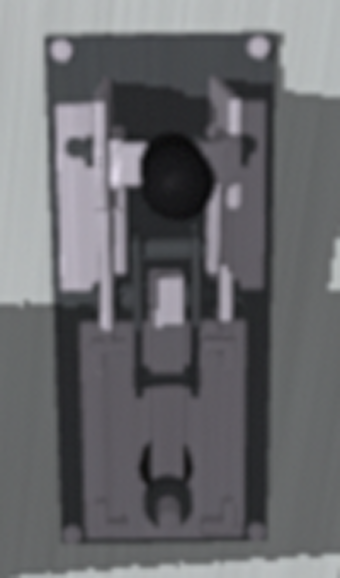

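Run:
```python
from h import *
np.set_printoptions(precision=4,suppress=True)
c=lambda L:[(244.85+x/3.4,99.85+y/3.4) for x,y in L]
for L,z in [([(45,35),(278,35),(272,542),(63,542)],.012),([(92,338),(241,338),(231,521),(107,521)],.028),([(92,338),(241,338),(231,521),(107,521)],.02),([(78,320),(246,320),(245,540),(82,540)],.02)]:
    P=onz("w1",c(L),z);m=P.mean(0);d=(P[2]+P[3]-P[0]-P[1])[:2];e=(P[1]+P[2]-P[0]-P[3])[:2]
    print(P[:,:2].tolist(),m,np.linalg.norm(d)/2,np.linalg.norm(e)/2,np.arctan2(d[0],-d[1]),np.arctan2(e[1],e[0]))
a=np.array([[-130,0,213],[-130,0,213]])
```

```text
[[0.41601250398930834, 0.16306506439686844], [0.5053766948216313, 0.17335405986583222], [0.5343879861854659, -0.03845111516555896], [0.4439615464489458, -0.04884629357270584]] [0.4749 0.0623 0.012 ] 0.21376399367505722 0.09048826704230693 0.13362916687347356 0.11454232177714459
[[0.4468277632336058, 0.048850474117394044], [0.5061460149738376, 0.05567569604653563], [0.5131245066229239, -0.02375333179902972], [0.4614452811768234, -0.029694418342143036]] [0.4819 0.0128 0.028 ] 0.07972162054122102 0.05586460993719355 0.13586397896210142 0.11451124085414652
[[0.44682839647403927, 0.046586533487203124], [0.507106112091434, 0.05352215236336383], [0.5141974798024058, -0.02719162816422127], [0.46168235059042184, -0.033228810896314936]] [0.4825 0.0099 0.02  ] 0.0810111058664655 0.056768211673152574 0.13586397896210056 0.11451124085414652
[[0.4403923538480066, 0.053474623433531376], [0.5080636322027641, 0.06126089128314388], [0.5213783782903473, -0.03527849191711402], [0.45200165441724693, -0.04325561828405472]] [0.4805 0.0091 0.02  ] 0.09743505018425815 0.06897579197057718 0.12825213107930103 0.11451772346877322
```

Call:
send_rows(force=30, series=[[[0,0.5,-1.6],[0,0,0],5],[[0,0.5,-1.6],[0,0,0],5],[[3,0,0],[0,0,0],5],[[3,0,0],[0,0,0],5],[[3,0,0],[0,0,0],5],[[3,0,0],[0,0,0],5],[[2,0,0],[0,0,0],5],[[1.3,0,0],[0,0,0],5],[[1,0,0],[0,0,0],5],[[0,0,0],[0,0,0],5]])

```text
clock: 3.38
eef_pos: [0.4608, 0.1464, 0.2075]
tool_rot: [0.47, 0.529, -0.471, 0.528]
ft_force: [-0.5, 0.2, -0.0]
width: 0.05
```

Run:
```python
from h import *
np.set_printoptions(precision=4,suppress=True)
print(pose());shot("wrist","w2");im=cv2.imread("pics/w2.png")
cv2.imwrite("pics/w2c.png",im[150:420,120:440])
```

```text
[[-0.0021  0.9933  0.1157  0.4608]
 [-0.0006  0.1157 -0.9933  0.1464]
 [-1.     -0.0021  0.0004  0.2075]
 [ 0.      0.      0.      1.    ]]
```

View pics/w2c.png

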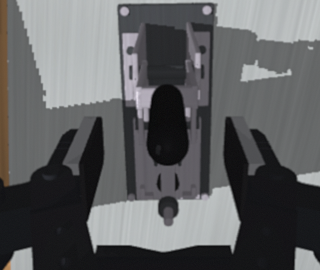

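The grip stands centred between the fingers (crop about 168,125). Closing on it now.

Call:
send_rows(force=30, series=[[[0,0,0],[0,0,0],1],[[0,0,0],[0,0,0],1],[[0,0,0],[0,0,0],1],[[0,0,0],[0,0,0],1],[[0,0,0],[0,0,0],1],[[0,0,0],[0,0,0],1]])

```text
clock: 3.93
eef_pos: [0.4626, 0.1458, 0.2105]
tool_rot: [0.472, 0.527, -0.47, 0.528]
ft_force: [-0.9, 1.0, 6.8]
width: 0.0149
```

Run:
```python
import numpy as np
# tool-frame steps (x down, z toward nest): grip rel pivot at h
h0=.06
H=np.r_[np.linspace(.06,1.66,17)]
p=np.c_[-(100*np.cos(H)),-100*np.sin(H)]/10
print(np.c_[H[1:],np.diff(p,axis=0)].round(2).tolist())
```

```text
[[0.16, 0.11, -0.99], [0.26, 0.21, -0.98], [0.36, 0.3, -0.95], [0.46, 0.4, -0.92], [0.56, 0.49, -0.87], [0.66, 0.57, -0.82], [0.76, 0.65, -0.76], [0.86, 0.72, -0.69], [0.96, 0.79, -0.61], [1.06, 0.85, -0.53], [1.16, 0.9, -0.44], [1.26, 0.94, -0.35], [1.36, 0.97, -0.26], [1.46, 0.99, -0.16], [1.56, 1.0, -0.06], [1.66, 1.0, 0.04]]
```

Call:
send_rows(force=40, series=[[[0.1,0,-1],[0,0,0],1],[[0.2,0,-1],[0,0,0],1],[[0.3,0,-0.95],[0,0,0],1],[[0,0,0],[0,0,0],1]])

```text
clock: 4.27
eef_pos: [0.4586, 0.1759, 0.2034]
tool_rot: [0.471, 0.528, -0.471, 0.528]
ft_force: [-0.7, -0.5, 5.8]
width: 0.0139
```

Run:
```python
from h import *
shot("wrist","w3");a=cv2.imread("pics/w3.png")[100:420,120:440]
shot("scene","s3");b=cv2.resize(cv2.imread("pics/s3.png")[140:270,250:350],None,fx=3.2,fy=3.2)[:416]
o=np.zeros((420,650,3),np.uint8);o[:320,:320]=a;o[:416,325:645]=b;cv2.imwrite("pics/c3.png",o)
```

```text
(no output)
```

View pics/c3.png

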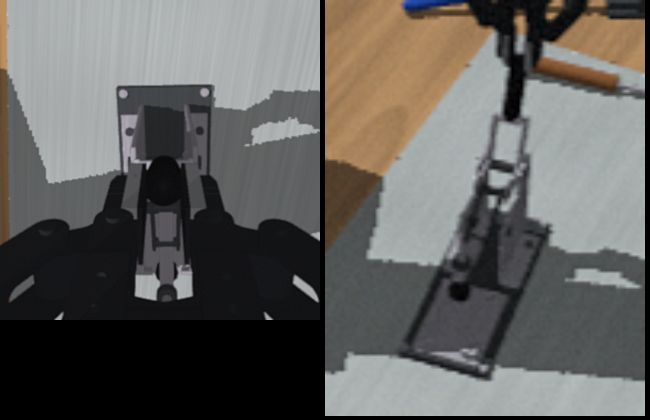

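Run:
```python
from h import *
np.set_printoptions(precision=1,suppress=True)
s=snapshot("wrist");M=np.linalg.inv(s["T_tool_cam"])
f=lambda P:cv2.projectPoints(np.array(P,float),cv2.Rodrigues(M[:3,:3])[0],M[:3,3],s["mtx"],np.array(s["distortion"],float))[0][:,0]
print("tool pts (crop3):tip,grasp,-20,+-11z",f([[.014,0,0],[-.005,0,0],[-.025,0,0],[-.005,0,-.011],[-.005,0,.011]])-[120,100])
c=np.array([.481,.010,.020]);x=np.array([.125,-.992,0])
for n,o,hs in(("w2",(120,150),(0,.1,.2)),("w3",(120,100),(.2,.3,.4,.5)),("s3",(250,140),(.2,.3,.4,.5))):
  for h in hs:
    P=[c+x*(-.13-r*np.sin(h))+np.array([0,0,.093+r*np.cos(h)]) for r in(.058,.1,.12)]
    q=proj(n,P)-o
    if n=="s3":q=q*3.2+[325,0]
    print(n,h,q.tolist())
```

```text
tool pts (crop3):tip,grasp,-20,+-11z [[163.6 160.2]
 [163.7 178.9]
 [163.8 203.6]
 [163.7 155.5]
 [163.7 201.3]]
w2 0 [[169.32411702151148, 105.75264440566639], [170.64220314440934, 145.52240967805074], [171.52082605502727, 172.0806146062322]]
w2 0.1 [[169.26540651731221, 95.67359788497356], [170.5384374834589, 124.40083847666199], [171.4008281297219, 143.88014726681348]]
w2 0.2 [[169.19165472588793, 85.15500595816292], [170.39224762761938, 101.84420647357771], [171.21404331966227, 113.27148749532194]]
w3 0.2 [[166.74844755072547, 188.03587304649915], [167.46173065182916, 217.4086156242895], [167.94366119774043, 237.26735231860732]]
w3 0.3 [[166.63119266220428, 177.6325608029635], [167.2118296875193, 195.0481688248825], [167.6061081777998, 206.8765071090645]]
w3 0.4 [[166.50731668015146, 167.02680234273015], [166.94334571701364, 172.10765378369956], [167.2390852573488, 175.5536685010822]]
w3 0.5 [[166.37911701540924, 156.41446370638425], [166.6640048633907, 149.24252190575334], [166.85576778800544, 144.41355659853258]]
s3 0.2 [[509.7347373140286, 112.16214207008089], [513.8407135632585, 74.76780819124706], [515.8421787666388, 56.54300860661343]]
s3 0.3 [[511.46414427549246, 109.61070011791317], [516.8414786041579, 70.50362732420126], [519.4539178552097, 51.50715631718759]]
s3 0.4 [[513.1100123971659, 107.60558373899094], [519.681326818549, 67.22261043232857], [522.8626576667905, 47.674635794076586]]
s3 0.5 [[514.6559345404643, 106.16260911736373], [522.3322677303071, 64.94409030545667], [526.0350866078379, 45.06373626764917]]
```

The held grip projects to h≈0.38, which agrees with the tool position, so it is following. I continue along the arc.

Call:
send_rows(series=[[[0.4,0,-0.9],[0,0,0],1],[[0.5,0,-0.9],[0,0,0],1],[[0.55,0,-0.85],[0,0,0],1],[[0.6,0,-0.8],[0,0,0],1],[[0.7,0,-0.7],[0,0,0],1],[[0.75,0,-0.65],[0,0,0],1],[[0.8,0,-0.6],[0,0,0],1],[[0.85,0,-0.5],[0,0,0],1],[[0.9,0,-0.45],[0,0,0],1],[[0.95,0,-0.35],[0,0,0],1],[[0,0,0],[0,0,0],1]])

```text
clock: 5.33
eef_pos: [0.4505, 0.2416, 0.1308]
tool_rot: [0.47, 0.528, -0.472, 0.527]
ft_force: [-0.3, -0.3, -1.0]
width: 0.0105
```

Run:
```python
from h import *
shot("wrist","w4");a=cv2.imread("pics/w4.png")[50:420,120:440]
shot("scene","s4");b=cv2.resize(cv2.imread("pics/s4.png")[120:250,250:350],None,fx=3.2,fy=3.2)[:416]
o=np.zeros((420,650,3),np.uint8);o[:370,:320]=a;o[:416,325:645]=b;cv2.imwrite("pics/c4.png",o)
```

```text
(no output)
```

View pics/c4.png

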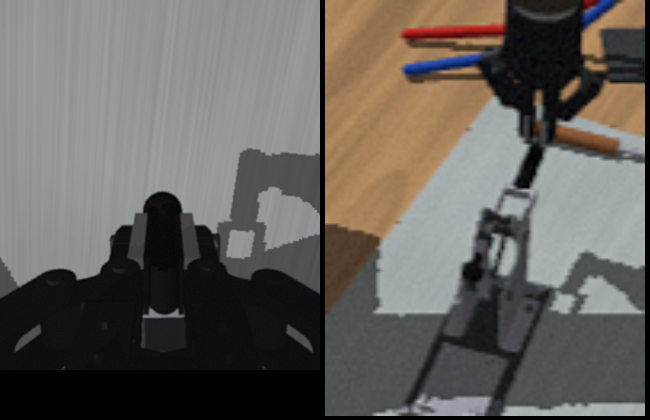

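The grip is well held between the pads and the arm has swung back. About 0.3 rad remains.

Call:
send_rows(series=[[[1,0,-0.2],[0,0,0],1],[[1,0,0],[0,0,0],1],[[1,0,0.1],[0,0,0],1],[[0.3,0,0.1],[0,0,0],1],[[0,0,0],[0,0,0],1]])

```text
clock: 5.85
eef_pos: [0.4506, 0.2408, 0.0987]
tool_rot: [0.47, 0.528, -0.472, 0.527]
ft_force: [-0.0, -0.2, -0.2]
width: 0.0101
```

Call:
send_rows(series=[[[0,0,0],[0,0,0],5],[[0,0,0],[0,0,0],5],[[0,0,0],[0,0,0],5],[[0,0,0],[0,0,0],5],[[-2,0,0],[0,0,0],5],[[-4,0,0],[0,0,0],5],[[-4,0,0],[0,0,0],5],[[-4,0,0],[0,0,0],5],[[-4,0,0],[0,0,0],5],[[-4,0,0],[0,0,0],5],[[-4,0,0],[0,0,0],5],[[0,0,0],[0,0,0],5]])

```text
clock: 6.85
eef_pos: [0.4519, 0.2419, 0.369]
tool_rot: [0.475, 0.526, -0.467, 0.529]
ft_force: [0.4, -0.3, 0.9]
width: 0.0497
```

Run:
```python
from h import *
np.set_printoptions(precision=4,suppress=True)
print(pose());shot("wrist","w5");a=cv2.imread("pics/w5.png")
shot("top","t5");b=cv2.imread("pics/t5.png")
c=cv2.resize(b[170:250,180:320],None,fx=2,fy=2);d=cv2.resize(b[205:255,360:420],None,fx=3,fy=3)
o=np.zeros((600,560,3),np.uint8);o[:420]=a;o[425:585,:280]=c;o[425:575,300:480]=d;cv2.imwrite("pics/c5.png",o)
move([.40,-.20,.33])
```

```text
[[ 0.0106  0.9936  0.1128  0.4519]
 [ 0.0057  0.1127 -0.9936  0.2419]
 [-0.9999  0.0112 -0.0045  0.369 ]
 [ 0.      0.      0.      1.    ]]
shift cm [  3.12 -10.15  43.32]
```

View pics/c5.png

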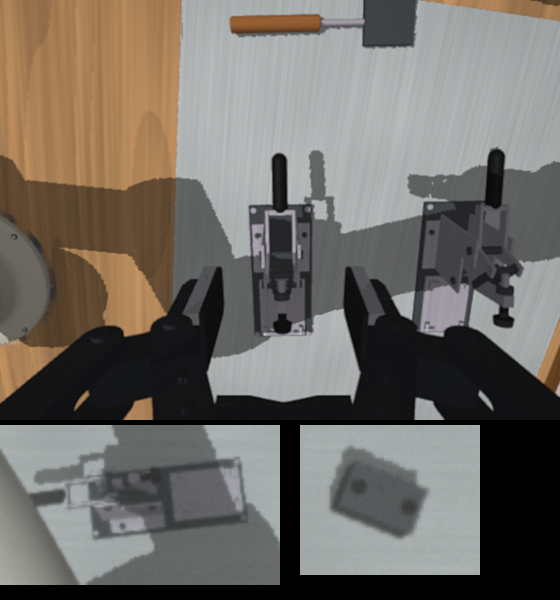

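The near clamp is open now, with its handle lying back at (280,180) and the nest clear. The bystanders have not moved. Next is the block, with the camera side flipped away from the clamp.

Run:
```python
from h import *
print(get_state()["q"].round(3)); T=pose();print(np.degrees(np.arctan2(T[1,1],T[0,1])))
```

```text
[ 0.491  0.097  0.47   1.939 -0.     1.949]
6.476469174673968
```

Call:
send_rows(series=[[[0,-0.84,3.8],[0,0,0],7],[[0,-0.84,3.8],[0,0,0],7],[[0,-0.84,3.8],[0,0,0],7],[[0,-0.84,3.8],[0,0,0],7],[[0,-0.84,3.8],[0,0,0],7],[[0,-0.84,3.8],[0,0,0],7],[[0,-0.84,3.8],[0,0,0],7],[[0,-0.84,3.8],[0,0,0],7],[[0,-0.84,3.8],[0,0,0],7],[[0,-0.84,3.8],[0,0,0],7],[[0,-0.84,3.8],[0,0,0],7],[[0,-0.84,3.8],[0,0,0],7]])

```text
clock: 7.95
eef_pos: [0.4014, -0.2247, 0.3589]
tool_rot: [0.471, 0.528, -0.471, 0.527]
ft_force: [1.5, -0.7, 0.3]
width: 0.07
```

Call:
send_rows(series=[[[0,-0.84,3.8],[-0.1,0,0],8.5],[[0.7,0,0],[-0.121,0,0],8.5],[[1,0,0],[-0.121,0,0],8.5],[[1,0,0],[-0.121,0,0],8.5],[[1,0,0],[-0.121,0,0],8.5],[[1,0,0],[-0.121,0,0],8.5],[[1,0,0],[-0.121,0,0],8.5],[[1,0,0],[-0.121,0,0],8.5],[[1,0,0],[-0.121,0,0],8.5],[[1,0,0],[-0.121,0,0],8.5],[[1,0,0],[-0.121,0,0],8.5],[[1,0,0],[-0.121,0,0],8.5]])

```text
clock: 8.95
eef_pos: [0.3978, -0.2613, 0.251]
tool_rot: [0.008, 0.708, -0.007, 0.706]
ft_force: [0.6, -1.0, -0.2]
width: 0.0846
```

Call:
send_rows(series=[[[0,0,0],[-0.121,0,0],8.5],[[0,0,0],[-0.121,0,0],8.5],[[0,0,0],[-0.121,0,0],8.5],[[0,0,0],[-0.121,0,0],8.5],[[0,0,0],[-0.121,0,0],8.5],[[0,0,0],[-0.121,0,0],8.5],[[0,0,0],[-0.121,0,0],8.5],[[0,0,0],[-0.121,0,0],8.5],[[0,0,0],[-0.121,0,0],8.5],[[0,0,0],[-0.121,0,0],8.5],[[0,0,0],[0,0,0],8.5],[[0,0,0],[0,0,0],8.5]])

```text
clock: 9.95
eef_pos: [0.398, -0.2614, 0.2521]
tool_rot: [-0.393, 0.588, 0.394, 0.587]
ft_force: [0.5, -0.2, -0.4]
width: 0.0851
```

Run:
```python
from h import *
np.set_printoptions(precision=4,suppress=True)
print(pose());shot("wrist","w6")
```

```text
[[-0.0016 -0.9244  0.3815  0.398 ]
 [ 0.001   0.3815  0.9244 -0.2614]
 [-1.      0.0018  0.0004  0.2521]
 [ 0.      0.      0.      1.    ]]
```

View pics/w6.png

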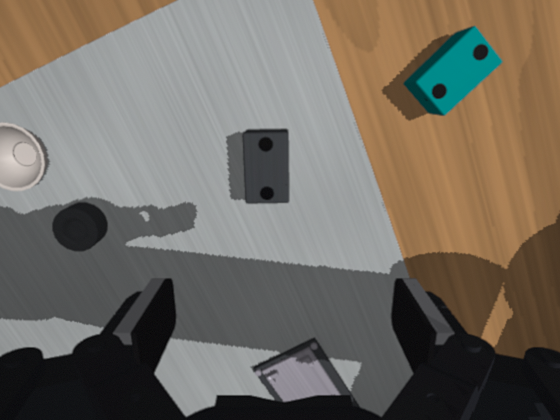

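The dark block is at (245–289, 130–203), the puck at (79,226) and the turquoise block at (453,70). The block is nearly parallel to the tool axes.

Run:
```python
from h import *
np.set_printoptions(precision=4,suppress=True)
P=onz("w6",[(247,130),(288,129),(289,203),(246,203)],.044);m=P.mean(0)
H=onz("w6",[(265.5,144),(266.5,193.5)],.044)
for Q in(P,):
    d=(Q[0]+Q[1]-Q[2]-Q[3])[:2];e=(Q[1]+Q[2]-Q[0]-Q[3])[:2]
    print(P,m,np.linalg.norm(d)/2,np.linalg.norm(e)/2,np.degrees(np.arctan2(d[1],d[0])),np.degrees(np.arctan2(e[1],e[0])))
d=(H[0]-H[1]);print(H.mean(0),np.degrees(np.arctan2(d[1],d[0])))
T=pose();print(np.degrees(np.arctan2(T[1,1],T[0,1])))
move([*H.mean(0)[:2],.15])
```

```text
[[ 0.4126 -0.3139  0.044 ]
 [ 0.3767 -0.3001  0.044 ]
 [ 0.4031 -0.2329  0.044 ]
 [ 0.4426 -0.2492  0.044 ]] [ 0.4087 -0.274   0.044 ] 0.07173758676900131 0.040560743485683205 -113.1402116338393 158.1798947780695
[ 0.4108 -0.2728  0.044 ] -112.07140177222621
157.54752022094507
shift cm [10.23 -1.62 -0.57]
```

Call:
send_rows(series=[[[3,-0.8,-0.3],[0,0,0],8],[[3,-0.8,-0.3],[0,0,0],8],[[3.5,0,0],[0,0,0],8],[[3.5,0,0],[0,0,0],8],[[3.5,0,0],[0,0,0],8],[[3,0,0],[0,0,0],8],[[2,0,0],[0,0,0],8],[[1.2,0,0],[0,0,0],8],[[0,0,0],[0,0,0],8],[[0,0,0],[0,0,0],8]])

```text
clock: 10.83
eef_pos: [0.4109, -0.2733, 0.0266]
tool_rot: [-0.394, 0.587, 0.394, 0.587]
ft_force: [-0.7, -0.6, 0.7]
width: 0.0801
```

Call:
send_rows(force=40, series=[[[0,0,0],[0,0,0],5.5],[[0,0,0],[0,0,0],4.8],[[0,0,0],[0,0,0],4],[[0,0,0],[0,0,0],4],[[0,0,0],[0,0,0],4],[[0,0,0],[0,0,0],4],[[0,0,0],[0,0,0],4]])

```text
clock: 11.42
eef_pos: [0.4117, -0.2738, 0.0279]
tool_rot: [-0.395, 0.587, 0.393, 0.587]
ft_force: [-1.5, 0.8, 6.3]
width: 0.0425
```

Call:
send_rows(series=[[[-1,0,0],[0,0,0],4],[[-3,0,0],[0,0,0],4],[[-3,0,0],[0,0,0],4],[[-3,0,0],[-0.1,0,0],4],[[-3,0,0],[-0.1,0,0],4],[[-3,0,0],[-0.1,0,0],4],[[0,0,0],[-0.1,0,0],4],[[0,0,0],[-0.118,0,0],4],[[0,0,0],[0,0,0],4],[[0,0,0],[0,0,0],4]])

```text
clock: 12.25
eef_pos: [0.4109, -0.2732, 0.1866]
tool_rot: [0.531, -0.467, -0.531, -0.467]
ft_force: [-0.2, 0.0, -3.3]
width: 0.0419
```

Run:
```python
from h import *
np.set_printoptions(precision=4,suppress=True)
T=pose();print(T,np.degrees(np.arctan2(T[1,1],T[0,1])));shot("wrist","w7")
cv2.imwrite("pics/w7c.png",cv2.resize(cv2.imread("pics/w7.png")[200:400,180:380],None,fx=3,fy=3,interpolation=cv2.INTER_CUBIC))
move([.481,.010,.19])
```

```text
[[ 0.     -0.992  -0.1264  0.4109]
 [-0.     -0.1264  0.992  -0.2732]
 [-1.     -0.     -0.      0.1866]
 [ 0.      0.      0.      1.    ]] -172.73775255267427
shift cm [ -0.36 -10.53  27.21]
```

View pics/w7c.png

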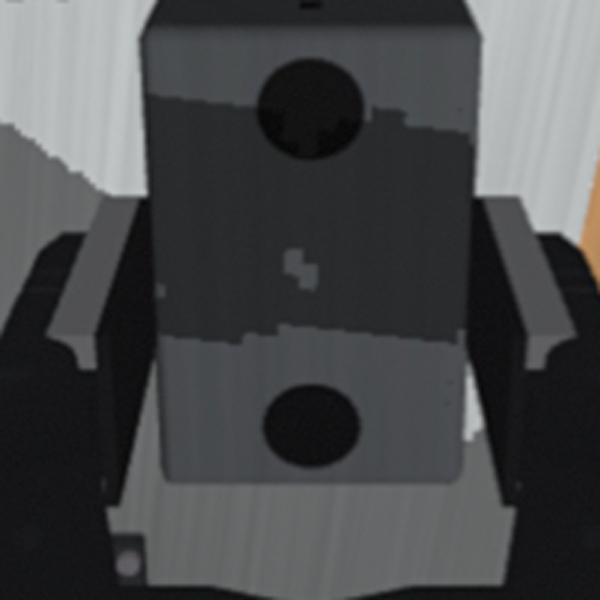

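The block sits square between the pads, with hollows at crop (310,108) and (311,426). Next I compute its offset in the tool frame.

Run:
```python
from h import *
np.set_printoptions(precision=4,suppress=True)
s=np.load("pics/w7.npz");T=pose();Tc=np.linalg.inv(T)@s["C"]
c=lambda L:np.array([(179.83+x/3,199.83+y/3) for x,y in L])
uv=c([(145,35),(479,35),(464,482),(164,482),(310,108),(311,426)])
p=cv2.undistortPoints(uv.reshape(-1,1,2),s["K"],s["d"])[:,0];D=np.c_[p,np.ones(6)]@Tc[:3,:3].T;o=Tc[:3,3]
for X in(-.014,-.018,-.022):
    P=o+D*((X-o[0])/D[:,0])[:,None];Q=P[:4]
    print(X,Q[:,1:].tolist(),"c",Q.mean(0)[1:],"L",Q[2:,2].mean()-Q[:2,2].mean(),"W",np.linalg.norm(Q[1]-Q[0]),np.linalg.norm(Q[2]-Q[3]),"holl",P[4:,1:].mean(0),P[5]-P[4])
```

```text
-0.014 [[-0.021026334405246993, -0.03304219179672409], [0.021608412660175335, -0.03306162311315478], [0.02259565822770402, 0.03557602756898336], [-0.02133785636381588, 0.035611707799695136]] c [0.0005 0.0013] L 0.06864577513927869 W 0.042634751493454214 0.043933529080215666 holl [0.0001 0.0014] [0.     0.0001 0.0489]
-0.018 [[-0.020409590071872104, -0.03430503259755336], [0.02098555616889239, -0.03432389895048528], [0.02194409767450251, 0.032318119196115686], [-0.020712054561983433, 0.032352762027840515]] c [ 0.0005 -0.001 ] L 0.06664990638599742 W 0.04139515054005181 0.042656166303924395 holl [ 0.0001 -0.0009] [0.     0.0001 0.0475]
-0.022 [[-0.019792845738497208, -0.03556787339838265], [0.02036269967760944, -0.03558617478781579], [0.021292537121300987, 0.029060210823247987], [-0.020086252760150983, 0.029093816255985894]] c [ 0.0004 -0.0033] L 0.06465403763271615 W 0.0401555495866494 0.041378803527633096 holl [ 0.0001 -0.0031] [0.     0.0001 0.0461]
```

Call:
send_rows(series=[[[-0.8,-1.3,3.4],[0,0,0],4],[[-0.8,-1.3,3.4],[0,0,0],4],[[-0.8,-1.3,3.4],[0,0,0],4],[[-0.8,-1.3,3.4],[0,0,0],4],[[-0.8,-1.3,3.4],[0,0,0],4],[[-0.8,-1.3,3.4],[0,0,0],4],[[-0.8,-1.3,3.4],[0,0,0],4],[[-0.8,-1.3,3.4],[0,0,0],4],[[0,0,0],[0,0,0],4],[[0,0,0],[0,0,0],4],[[0,0,0],[0,0,0],4]])

```text
clock: 13.22
eef_pos: [0.4785, 0.01, 0.2499]
tool_rot: [-0.531, 0.467, 0.531, 0.466]
ft_force: [-0.6, 0.5, -2.3]
width: 0.0421
```

Run:
```python
from h import *
np.set_printoptions(precision=4,suppress=True)
T=pose();print(T);shot("wrist","w8")
cv2.imwrite("pics/w8c.png",cv2.resize(cv2.imread("pics/w8.png")[85:245,200:370],None,fx=3.7,fy=3.7,interpolation=cv2.INTER_CUBIC))
```

```text
[[-0.0009 -0.9917 -0.1288  0.4785]
 [-0.0003 -0.1288  0.9917  0.01  ]
 [-1.      0.001  -0.0002  0.2499]
 [ 0.      0.      0.      1.    ]]
```

View pics/w8c.png

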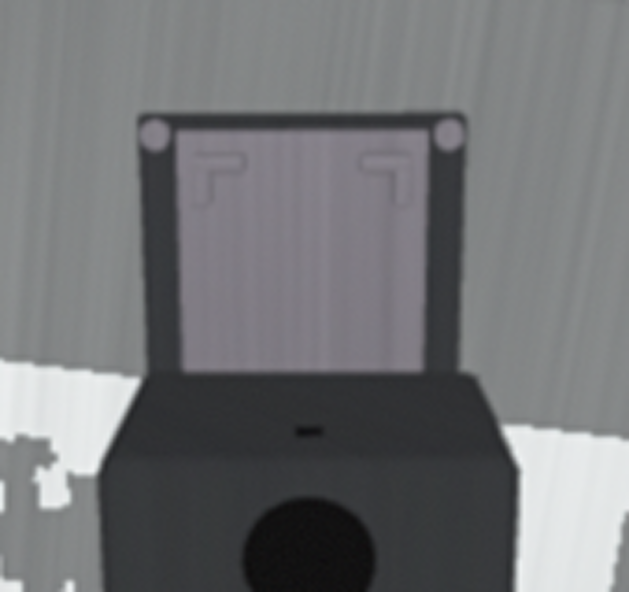

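The view shows the nest's two far L locators, with outer corners at crop (192,152) and (411,152) and inner corners about (212,174) and (392,174). I use these to get the nest centre.

Run:
```python
from h import *
np.set_printoptions(precision=4,suppress=True)
c=lambda L:np.array([(199.86+x/3.7,84.86+y/3.7) for x,y in L])
T=np.array([[-.0009,-.9917,-.1288,.4785],[-.0003,-.1288,.9917,.01],[-1,.001,-.0002,.2499],[0,0,0,1]])
Ti=np.linalg.inv(T)
def tl(L,z):
    P=onz("w8",c(L),z);return (np.c_[P,np.ones(len(P))]@Ti.T)[:,1:3]*1000
print("outer",tl([(192,152),(411,152)],.028)); print("inner top",tl([(212,174),(392,174)],.028)); print("inner floor",tl([(212,174),(392,174)],.02))
print("plate",tl([(176,128),(430,128),(181,372),(425,372)],.02)); print("base",tl([(138,116),(467,116),(149,378),(458,378)],.012))
```

```text
outer [[-30.5074 -45.6491]
 [ 26.937  -45.628 ]]
inner top [[-25.3748 -39.9537]
 [ 22.0484 -39.9363]]
inner floor [[-25.9243 -39.1705]
 [ 22.5155 -39.1528]]
plate [[-35.2826 -51.2764]
 [ 32.4466 -51.2526]
 [-35.7451  15.5402]
 [ 32.7186  15.5667]]
base [[-46.2682 -53.9502]
 [ 43.0993 -53.9185]
 [-45.7335  19.2316]
 [ 42.9151  19.266 ]]
```

Run:
```python
from h import *
np.set_printoptions(precision=4,suppress=True)
x=np.array([.125,-.992])
P=onz("w5",[(279.5,153)],.0976)[0];print(P,"nest centre along-axis from grip end",P[:2]@x+.249)
B=onz("w5",[(282,335),(283,205)],.012);print(B,B[:,:2]@x, "w1 base ends",onz("w1",[(294,259),(293,110)],.012)[:,:2]@x,"w8 base end",onz("w8",[(281.6,116.2)],.012)[:,:2]@x)
print("candidate",np.array([.4785,.01])@x+.002)
im=cv2.imread("pics/w5.png").astype(int).sum(2);print(im[145:160,280].tolist(),im[325:342,300].tolist())
a=cv2.imread("pics/w8.png").astype(int).sum(2);print(a[105:140,255].tolist())
print(a[134,248:262].tolist(),a[134,300:316].tolist())
```

```text
[0.4492 0.2547 0.0976] nest centre along-axis from grip end 0.05249160069367531
[[ 0.4861 -0.0426  0.012 ]
 [ 0.4637  0.1699  0.012 ]] [ 0.103  -0.1106] w1 base ends [ 0.104  -0.1094] w8 base end [0.1038]
candidate 0.0518925
[540, 539, 540, 538, 537, 544, 536, 454, 281, 104, 38, 60, 62, 70, 71] [233, 288, 441, 508, 513, 507, 502, 531, 587, 542, 432, 494, 524, 520, 519, 518, 518]
[390, 390, 388, 390, 390, 392, 390, 390, 394, 384, 300, 191, 163, 163, 204, 317, 386, 398, 399, 395, 392, 365, 378, 395, 396, 389, 384, 386, 388, 386, 388, 384, 384, 384, 378]
[339, 386, 392, 387, 386, 395, 396, 386, 365, 360, 386, 396, 393, 393] [391, 390, 382, 381, 370, 351, 346, 381, 396, 393, 383, 378, 390, 389, 372, 303]
```

Call:
send_rows(series=[[[2,-0.18,-0.27],[0,0,0],4],[[4,0,0],[0,0,0],4],[[4,0,0],[0,0,0],4],[[4,0,0],[0,0,0],4],[[3,0,0],[0,0,0],4],[[1.5,0,0],[0,0,0],4],[[0.5,0,0],[0,0,0],4],[[0,0,0],[0,0,0],4],[[0,0,0],[0,0,0],4]])

```text
clock: 14.02
eef_pos: [0.4812, 0.0068, 0.0613]
tool_rot: [0.531, -0.467, -0.531, -0.467]
ft_force: [0.0, -0.4, -2.5]
width: 0.0424
```

Run:
```python
from h import *
T=pose();print(T.round(4));shot("wrist","w9")
move([.4805,.0073,.058])
```

```text
[[ 1.000e-03 -9.917e-01 -1.283e-01  4.812e-01]
 [-1.000e-04 -1.283e-01  9.917e-01  6.800e-03]
 [-1.000e+00 -1.000e-03 -2.000e-04  6.130e-02]
 [ 0.000e+00  0.000e+00  0.000e+00  1.000e+00]]
shift cm [0.39 0.11 0.05]
```

Call:
send_rows(series=[[[0.4,0.05,0.07],[0,0,0],4],[[0.3,0,0],[0,0,0],4],[[0.3,0,0],[0,0,0],4],[[0,0,0],[0,0,0],4],[[0,0,0],[0,0,0],4]])

```text
clock: 14.48
eef_pos: [0.4802, 0.0082, 0.0502]
tool_rot: [-0.531, 0.466, 0.532, 0.466]
ft_force: [0.5, 0.7, -3.3]
width: 0.0422
```

Call:
send_rows(series=[[[0.2,0,0],[0,0,0],4],[[0.2,0,0],[0,0,0],4],[[0.1,0,0],[0,0,0],4],[[0,0,0],[0,0,0],4],[[0,0,0],[0,0,0],4]])

```text
clock: 14.9
eef_pos: [0.4802, 0.0081, 0.0452]
tool_rot: [-0.531, 0.466, 0.532, 0.466]
ft_force: [0.7, 0.4, -3.9]
width: 0.0422
```

It is inside the locators with no contact force, so I go down the last millimetre or so.

Call:
send_rows(series=[[[0.1,0,0],[0,0,0],4],[[0.05,0,0],[0,0,0],4],[[0,0,0],[0,0,0],4],[[0,0,0],[0,0,0],4]])

```text
clock: 15.23
eef_pos: [0.4802, 0.0081, 0.0437]
tool_rot: [-0.532, 0.466, 0.532, 0.466]
ft_force: [0.5, 0.4, -3.1]
width: 0.0424
```

Call:
send_rows(series=[[[0.1,0,0],[0,0,0],4],[[0,0,0],[0,0,0],4],[[0,0,0],[0,0,0],4]])

```text
clock: 15.48
eef_pos: [0.4802, 0.0081, 0.0427]
tool_rot: [-0.531, 0.466, 0.532, 0.466]
ft_force: [0.8, 0.4, -3.8]
width: 0.0424
```

Call:
send_rows(series=[[[0.1,0,0],[0,0,0],4],[[0,0,0],[0,0,0],4],[[0,0,0],[0,0,0],4]])

```text
clock: 15.73
eef_pos: [0.4802, 0.0081, 0.0417]
tool_rot: [-0.531, 0.466, 0.532, 0.466]
ft_force: [-0.5, -0.3, -2.9]
width: 0.042
```

Call:
send_rows(series=[[[0.1,0,0],[0,0,0],4],[[0,0,0],[0,0,0],4],[[0.05,0,0],[0,0,0],4],[[0,0,0],[0,0,0],4]])

```text
clock: 16.07
eef_pos: [0.4802, 0.0081, 0.0402]
tool_rot: [-0.531, 0.466, 0.532, 0.466]
ft_force: [0.8, 0.2, -2.5]
width: 0.0424
```

Call:
send_rows(series=[[[0.1,0,0],[0,0,0],4],[[0,0,0],[0,0,0],4],[[0,0,0],[0,0,0],4]])

```text
clock: 16.32
eef_pos: [0.4803, 0.0081, 0.0399]
tool_rot: [0.532, -0.466, -0.531, -0.466]
ft_force: [-3.3, 0.1, 6.0]
width: 0.0425
```

Contact at TCP z 0.0399. I ease off slightly, release and go up.

Call:
send_rows(series=[[[-0.05,0,0],[0,0,0],4.4],[[0,0,0],[0,0,0],5.0],[[0,0,0],[0,0,0],5.5],[[0,0,0],[0,0,0],6],[[0,0,0],[0,0,0],6.5],[[0,0,0],[0,0,0],6.5],[[-2,0,0],[0,0,0],6.5],[[-3,0,0],[0,0,0],6.5],[[-4,0,0],[0,0,0],6.5],[[-4,0,0],[0,0,0],6.5],[[-4,0,0],[0,0,0],6.5],[[-4,0,0],[0,0,0],6.5]])

```text
clock: 17.32
eef_pos: [0.4799, 0.0081, 0.2518]
tool_rot: [0.532, -0.466, -0.531, -0.466]
ft_force: [0.8, 0.2, 0.0]
width: 0.065
```

Call:
send_rows(series=[[[0,0,0],[0,0,0],6.5],[[0,0,0],[0,0,0],6.5],[[0,0,0],[0,0,0],6.5]])

```text
clock: 17.57
eef_pos: [0.4804, 0.0081, 0.2494]
tool_rot: [-0.531, 0.466, 0.532, 0.466]
ft_force: [0.8, 0.2, -0.8]
width: 0.0649
```

Run:
```python
from h import *
np.set_printoptions(precision=4,suppress=True)
T=pose();print(T);shot("wrist","w10");shot("top","t10")
im=cv2.imread("pics/w10.png");g=im.astype(int).sum(2)
hsv=im.max(2)
# block mask: dark; print contours
m=((im.max(2)<90)).astype(np.uint8)*255
cs,_=cv2.findContours(m,cv2.RETR_CCOMP,cv2.CHAIN_APPROX_SIMPLE)
for c in cs:
    if 40<cv2.contourArea(c)<20000: print(cv2.contourArea(c),cv2.boundingRect(c),cv2.minAreaRect(c))
c=np.array([.4802,.0085]);x=np.array([.125,-.992]);y=np.array([.992,.125])
print("expected block top corners px",proj("w10",[np.r_[c+a*.035*x+b*.022*y,.06] for a,b in((1,1),(1,-1),(-1,-1),(-1,1))]))
print("expected bottom front",proj("w10",[np.r_[c+.035*x+b*.022*y,.02] for b in(1,-1)]))
print("locators",proj("w10",[np.r_[c+a*.0375*x+b*.0245*y,.028] for a,b in((1,1),(1,-1),(-1,-1),(-1,1))]))
```

```text
[[-0.0002 -0.9915 -0.1301  0.4804]
 [ 0.     -0.1301  0.9915  0.0081]
 [-1.      0.0002  0.      0.2494]
 [ 0.      0.      0.      1.    ]]
81.0 (33, 322, 10, 14) ((37.5, 328.5), (13.0, 9.0), 90.0)
58.5 (261, 313, 6, 29) ((263.71063232421875, 326.94921875), (28.07133674621582, 4.702304840087891), 85.91438293457031)
117.0 (309, 287, 12, 17) ((314.5, 295.0), (16.0, 11.0), 90.0)
1154.5 (0, 272, 41, 66) ((20.0, 304.5), (65.0, 40.0), 90.0)
53.5 (509, 402, 11, 14) ((514.2500610351562, 408.75006103515625), (14.142135620117188, 4.949747085571289), 45.0)
65.5 (41, 256, 9, 11) ((45.0, 261.0), (10.0, 8.0), 90.0)
54.5 (23, 255, 9, 12) ((26.51923179626465, 261.0961608886719), (11.374736785888672, 7.2562971115112305), 78.69007110595703)
3435.5 (260, 136, 48, 77) ((283.5, 174.0), (76.0, 47.0), 90.0)
3907.5 (0, 118, 112, 185) ((55.5, 210.0), (184.0, 111.0), 90.0)
63.5 (71, 119, 10, 10) ((75.75, 123.75000762939453), (9.192387580871582, 8.485280990600586), 45.0)
13635.5 (239, 117, 89, 239) ((283.0, 236.0), (238.0, 88.0), 90.0)
482.0 (272, 306, 23, 32) ((283.0, 321.5), (31.0, 22.0), 90.0)
167.5 (295, 303, 10, 24) ((299.5, 314.5), (9.0, 23.0), 0.0)
443.0 (276, 251, 17, 32) ((284.0, 266.5), (16.0, 31.0), 0.0)
6338.5 (249, 121, 70, 103) ((283.5, 172.0), (102.0, 69.0), 90.0)
expected block top corners px [[258.9293 141.357 ]
 [308.0129 141.5951]
 [306.2361 215.7853]
 [259.9792 215.5707]]
expected bottom front [[261.4167 136.4067]
 [305.5088 136.6211]]
locators [[258.367  134.7149]
 [308.5862 134.9594]
 [306.8076 208.4309]
 [259.4287 208.2101]]
```

Run:
```python
from h import *
np.set_printoptions(precision=2,suppress=True)
g=cv2.cvtColor(cv2.imread("pics/w10.png"),cv2.COLOR_BGR2GRAY).astype(int)
for c in(266,300):print(c,g[118:150,c].tolist(),g[204:222,c].tolist())
for r in(150,175,205):print(r,g[r,244:268].tolist(),g[r,300:326].tolist())
# hollows
sub=g[140:215,262:306];m=(sub<sub.min()+14).astype(np.uint8)
cs,_=cv2.findContours(m,cv2.RETR_EXTERNAL,cv2.CHAIN_APPROX_NONE)
H=[]
for q in cs:
    if cv2.contourArea(q)>25:
        (x,y),*_=cv2.minAreaRect(q);H.append((x+262,y+140));print("hollow",H[-1],cv2.contourArea(q))
if len(H)==2:
    P=onz("w10",H,.06);x=np.array([.125,-.992]);print(P*1000,np.linalg.norm(P[0]-P[1])*1000,P.mean(0)[:2]@x*1000)
```

```text
266 [54, 45, 46, 57, 90, 110, 112, 112, 111, 109, 102, 105, 111, 109, 106, 102, 107, 108, 84, 53, 40, 39, 41, 46, 48, 49, 49, 50, 48, 49, 49, 49] [48, 46, 55, 75, 84, 85, 85, 85, 87, 97, 92, 85, 83, 68, 53, 48, 47, 48]
300 [54, 44, 45, 56, 89, 108, 111, 111, 111, 109, 102, 105, 112, 111, 108, 103, 107, 107, 84, 53, 40, 40, 42, 44, 48, 49, 49, 48, 49, 49, 49, 49] [49, 49, 49, 48, 48, 47, 55, 76, 88, 99, 93, 87, 87, 87, 87, 86, 87, 87]
150 [49, 49, 49, 48, 48, 63, 91, 107, 110, 109, 111, 109, 108, 110, 110, 99, 60, 44, 48, 49, 50, 49, 48, 48] [49, 50, 49, 50, 49, 47, 48, 73, 104, 111, 110, 111, 111, 112, 111, 110, 97, 62, 47, 48, 47, 49, 49, 49, 47, 49]
175 [49, 49, 49, 47, 47, 50, 74, 102, 109, 108, 109, 108, 108, 108, 109, 101, 73, 48, 46, 49, 49, 49, 49, 47] [48, 48, 49, 49, 49, 47, 57, 85, 106, 110, 110, 110, 110, 110, 109, 101, 75, 52, 47, 48, 47, 49, 48, 49, 48, 62]
205 [84, 84, 83, 84, 81, 72, 65, 86, 104, 105, 108, 144, 190, 190, 180, 174, 114, 53, 45, 51, 47, 47, 46, 46] [49, 50, 50, 49, 47, 49, 86, 153, 198, 205, 208, 208, 201, 195, 187, 152, 97, 79, 83, 85, 85, 85, 83, 84, 113, 167]
hollow (283.0, 202.5) 110.0
hollow (283.5, 152.5) 129.5
[[477.62  30.3   60.  ]
 [483.26 -16.41  60.  ]] 47.04814945749541 53.1668942668174
```

The block is seated: its front bottom edge is at row 136, where it was predicted, its sides are parallel to the nest, and its hollow midpoint is about 1 mm from the nest centre. Now I move to the open handle.

Call:
send_rows(force=40, series=[[[-2,0,3.3],[0,0,0],5],[[0,0,3.4],[0,0,0],5],[[0,0,3.4],[0,0,0],5],[[0,0,3.4],[0,0,0],5],[[0,0,3.4],[0,0,0],5],[[0,0,3.3],[0,0,0],5],[[0,0,3.3],[0,0,0],5],[[2,0,0],[0,0,0],5],[[3,0,0],[0,0,0],5],[[3,0,0],[0,0,0],5],[[0,0,0],[0,0,0],5],[[0,0,0],[0,0,0],5]])

```text
clock: 18.67
eef_pos: [0.4485, 0.2405, 0.1881]
tool_rot: [-0.531, 0.468, 0.532, 0.465]
ft_force: [0.4, -1.1, 0.5]
width: 0.0498
```

Run:
```python
from h import *
np.set_printoptions(precision=4,suppress=True)
print(pose());move([.4505,.2405,.096]);shot("wrist","w11");shot("scene","s11")
```

```text
[[-0.0039 -0.9915 -0.1301  0.4485]
 [-0.0021 -0.1301  0.9915  0.2405]
 [-1.      0.0042 -0.0016  0.1881]
 [ 0.      0.      0.      1.    ]]
shift cm [ 9.21 -0.24 -0.01]
```

Call:
send_rows(force=40, series=[[[3,-0.2,0],[0,0,0],5],[[3,0,0],[0,0,0],5],[[2,0,0],[0,0,0],5],[[1.2,0,0],[0,0,0],5],[[0,0,0],[0,0,0],5],[[0,0,0],[0,0,0],1],[[0,0,0],[0,0,0],1],[[0,0,0],[0,0,0],1],[[0,0,0],[0,0,0],1],[[0,0,0],[0,0,0],1],[[0,0,0],[0,0,0],1]])

```text
clock: 19.68
eef_pos: [0.4519, 0.2415, 0.0983]
tool_rot: [0.532, -0.466, -0.531, -0.467]
ft_force: [0.4, 0.4, -1.0]
width: 0.0101
```

Call:
send_rows(force=40, series=[[[0,0,0],[0,0,0],0.5],[[0,0,0],[0,0,0],0.5],[[0,0,0],[0,0,0],0.2],[[0,0,0],[0,0,0],0.2],[[0,0,0],[0,0,0],0.2]])

```text
clock: 20.1
eef_pos: [0.4517, 0.2413, 0.0978]
tool_rot: [-0.531, 0.466, 0.532, 0.466]
ft_force: [-0.3, -0.0, 0.7]
width: 0.0021
```

The fingers closed to 2 mm, so nothing is between them. I need to locate the handle numerically.

Run:
```python
from h import *
np.set_printoptions(precision=1,suppress=True)
c=np.array([.4795,.0085,.020]);x=np.array([.125,-.992,0])
def hp(r,h):return c+x*(-.13-r*np.sin(h))+np.array([0,0,.093+r*np.cos(h)])
shot("wrist","w12");shot("scene","s12")
for n in("w11","w12","s12"):
  for h in(1.7,1.2):print(n,h,proj(n,[hp(r,h) for r in(.058,.1,.12)]).tolist())
def asc(n,x0,x1,y0,y1,st):
    g=cv2.cvtColor(cv2.imread(f"pics/{n}.png"),cv2.COLOR_BGR2GRAY)[y0:y1,x0:x1]
    g=cv2.resize(g,((x1-x0)//st,(y1-y0)//(2*st)),interpolation=cv2.INTER_AREA)
    print(n);[print("".join("@%#*+=-:. "[min(9,v//22)] for v in r)) for r in g]
asc("w11",180,390,60,320,2)
asc("s12",260,345,130,270,1)
```

```text
w11 1.7 [[279.9797613162874, 143.59561608292557], [279.8766817733684, 205.84320671025057], [279.8340509895821, 232.52863894833447]]
w11 1.2 [[279.7501558966628, 143.88020840368324], [279.4506644373616, 221.42457920863043], [279.30817586861576, 259.13975445363855]]
w12 1.7 [[287.32464595614243, 172.31207496325692], [286.43944530208336, 264.3791539036632], [286.0792955156252, 301.47666922522217]]
w12 1.2 [[288.3170371507758, 179.8558214376337], [287.80839478205115, 316.5855039923282], [287.5464721066216, 383.4022472605658]]
s12 1.7 [[310.8212206207003, 180.89019479532328], [314.5786754377623, 174.0656443422037], [316.3196620075827, 170.90359875626956]]
s12 1.2 [[310.8243175857817, 175.0855051521587], [314.67461762216504, 163.98120676104472], [316.4845306675073, 158.7616446497006]]
w11
***********************%%********##***#%%%%%%%%%%%%%%%%%%%%%%#+--+#*-:--:---#*---------------------------
-=-=*******************%%####****##****%%%%%%%%%%%%%%%%%%%%%%#+-=*#*-:-+****#*---------------------------
----******=------====**%%%%%%#***##*=-+######%%%%%%%%%%%%%%%%#+--+#*=-=######+----------------
[... 11907 characters left out ...]
::::::::::::
****=::::::.::::::::.::--=+*%%%%%%##*#=:=##+:.::::::::..::::.:::::::.....::::::::::::
=:.:.::::::.::::::::::::::::::.-++*#%%%#%#-..::::::::...::::.:::::.....::::::::.:::::
::..:::::.:::.::::::::::::::::.::::::--===::::::::::.:..:.:::::::......::::::::::::::
:.:::::::::..::::::::::::::::.::::::::::..::::::::...:.:::::::::.....::::::::.:::::::
.::::..::.:.:::.::::::::::::::::::::::::.::::::::..::::.:::::::.....:::::::.:::::::::
.:::...:.:.::.:::::::::.::.:::::::::::::::::::::::::::.::::::::....::::::::::::::::::
:::...:...:....:.::.::.::.:::::::::::::::::::::::::::::::::::......::::::::::::::::::
::...::.::..::::::::::...:::::::::::.:::::::::::::::::::::::.:.::.:::::::::::::::::::
```

Run:
```python
from h import *
np.set_printoptions(precision=1,suppress=True)
def asc(n,x0,x1,y0,y1,st):
    g=cv2.cvtColor(cv2.imread(f"pics/{n}.png"),cv2.COLOR_BGR2GRAY)[y0:y1,x0:x1]
    g=cv2.resize(g,((x1-x0)//st,(y1-y0)//(2*st)),interpolation=cv2.INTER_AREA)
    print(n);[print("".join("@%#*+=-:. "[min(9,v//(14 if v<70 else 25)) if v<70 else min(9,3+v//37)] for v in r)) for r in g]
asc("w12",220,350,120,380,2)
T=pose();print(proj("s12",[T[:3,3]+T[:3,0]*.014,T[:3,3],T[:3,3]-T[:3,0]*.03]))
z=np.load("pics/w12.npz");print(z["K"][0,0])
```

```text
w12
::::::::::---:-=-::::::::::::::::::::::::::::::::::=+=--:::::::::
::::::::::---::-=::::::::::::::::::::::::::::::::::=+=--:::::::::
::::::::::---::-=:::::::::::::::::::::::::::::::::-=+------::::::
::::::::::---::-=:::::::::::::::::::::::::::::::::-++--::::::::::
::::::::::---::-=:::::::::::::::::::::::::::::::::-++--::::::::::
::::::::::---::-=-:::::-:::-:::::::-:::::-:::---::-+=--::-:::::::
::::::::::----:-=+++++++++++++++++++++++++++++++++++=--::-:::::::
::::::::::----:-=====================================--::-:::::::
::::::::::----:-----------------:--::::--::::::::::-=--::::::::::
-:::::::::----:------------:--==++++==--:::::::::::-=--::::::::::
=::::::::::---:-------------+%%%%%%%%%#+=-----------=--:--:::::::
=::::::::::--:::-------+++*%%%%%%%%%%%%%%*+++---------:::::::::::
=:::::::::::::::::::::-%@@@%%%%%%%%###%%%%%%#-:::::::::::::::::::
=:::::::::::::::::::::-%@@%%%%%%%%%%%%%%%%%%#-:::::::::::::::::::
==-:::::::::::::::::::-%@@%%%%%%%%%%%%%%%%%%*-:::::::::::::::::::
==-:::::::::::::::::::-#@@%%%%%%%%%%%%%%%%%%+::::::::::::::::::::
==::::::::::::::::::::-%@@%%%%%%%%%%%%%%
[... 2557 characters left out ...]
%%%%%%%=::=%%%%%%%%%%%%%%%%%%%%%%%%%%%%%%%
%%%%%%%%%%%%%%%%%%%%%%%%%%%%%%=::=%%%%%%%%%%%%%%%%%%%%%%%%%%%%%%%
%%%%%%%%%%%%%%%%%%%%%%%%%%%%%%=::=%%%%%%%%%%%%%%%%%%%%%%%%%%%%%%%
%%%%%%%%%%%%%%%%%%%%%%%%%%%%%%=::=%%%%%%%%%%%%%%%%%%%%%%%%%%%%%%%
%%%%%%%%%%%%%%%%%%%%%%%%%%%%%%-::=%%%%%%%%%%%%%%%%%%%%%%%%%%%%%%%
%%%%%%%%%%%%%%%%%%%%%%%%%%%%%%-::=@%%%%%%%%%%%%%%%%%%%%%%%%%%%%%%
%%%%%%%%%%%%%%%%%%%%%%%%%%%+---::---#%%%%%%%%%%%%%%%%%%%%%%%%%%%%
%%%%%%%%%%%%%%%%%%%%%%%%%%%+:::::::-*%%%%%%%%%%%%%%%%%%%%%%%%%%%%
%%%%%%%%%%%%%%%%%%%%%%%%%%#-::::::::=%%%%%%%%%%%%%%%%%%%%%%%%%%%%
%%%%%%%%%%%%%%%%%%%%%%%%%%#-::::::::=%%%%%%%%%%%%%%%%%%%%%%%%%%%%
[[315.3 176.8]
 [315.5 173.7]
 [315.9 166.9]]
376.9523221485999
```

Call:
send_rows(force=20, series=[[[0,0,0],[0,0,0],4],[[0,0,0],[0,0,0],4],[[0,0,0],[0,0,0],4],[[0,0,0],[0,0,0],4],[[0.2,0,0],[0,0,0],4],[[0,0,0],[0,0,0],2.5],[[0,0,0],[0,0,0],2],[[0,0,0],[0,0,0],1.6],[[0,0,0],[0,0,0],1.6],[[0,0,0],[0,0,0],1.6]])

```text
clock: 21.03
eef_pos: [0.4517, 0.2414, 0.0958]
tool_rot: [0.532, -0.466, -0.531, -0.466]
ft_force: [-0.6, 0.7, 0.1]
width: 0.016
```

Call:
send_rows(series=[[[0,0,0],[0,0,0],1.4],[[0,0,0],[0,0,0],1.4],[[0,0,0],[0,0,0],1.4],[[0,0,0],[0,0,0],1.4]])

```text
clock: 21.37
eef_pos: [0.4517, 0.2414, 0.0958]
tool_rot: [0.532, -0.466, -0.532, -0.466]
ft_force: [-0.7, 0.1, 0.0]
width: 0.014
```

Call:
send_rows(force=40, series=[[[0,0,0],[0,0,0],1],[[0,0,0],[0,0,0],0.8],[[-1,0,0],[0,0,0],0.8],[[-1,0,0],[0,0,0],0.8],[[-1,0,-0.1],[0,0,0],0.8],[[0,0,0],[0,0,0],0.8],[[0,0,0],[0,0,0],0.8]])

```text
clock: 21.95
eef_pos: [0.4524, 0.2406, 0.127]
tool_rot: [0.532, -0.466, -0.531, -0.467]
ft_force: [-0.5, 0.2, -0.2]
width: 0.0077
```

Run:
```python
from h import *
np.set_printoptions(precision=1,suppress=True)
shot("wrist","w13");shot("scene","s13")
def asc(n,x0,x1,y0,y1,st):
    g=cv2.cvtColor(cv2.imread(f"pics/{n}.png"),cv2.COLOR_BGR2GRAY)[y0:y1,x0:x1]
    g=cv2.resize(g,((x1-x0)//st,(y1-y0)//(2*st)),interpolation=cv2.INTER_AREA)
    print(n);[print("".join("@%#*+=-:. "[min(9,v//(14 if v<70 else 25)) if v<70 else min(9,3+v//37)] for v in r)) for r in g]
asc("w13",230,340,120,340,2)
c=np.array([.4795,.0085,.020]);x=np.array([.125,-.992,0])
def hp(r,h):return c+x*(-.13-r*np.sin(h))+np.array([0,0,.093+r*np.cos(h)])
for h in(1.7,1.4):print(h,proj("w13",[hp(r,h) for r in(.058,.1,.12)]).tolist())
```

```text
w13
:::::::::---:-=::::::::::::::::::::::::::::-+=--:-:::::
:::::::::---:-=::::::::::::::::::::::::::::-+=--:-:::::
:::::::::-----=-:::::::::::::::::::::::::::-+=--:::::::
:::::::::-----=-:::::::::::::::::::::::::::-+--::::::::
:::::::::-----==============================+--:-::::::
::::::::::----===============================--::::::::
::::::::::-------------------------------------::::::::
::::::::::----------------=****+=--------------::::::::
::::::::::-------------=#%%%%%%%%%*=------------:::::::
:::::::::::::::::::-#%%%%%%%%%%%%%%%%%+::::::::::::::::
:::::::::::::::::::-#@@%%%%%%%%#%%%%%%+::::::::::::::::
::::::::::::::::::::#@@%%%%%%%%%%%%%%%=::::::::::::::::
-:::::::::::::::::::#@@%%%%%%%%%%%%%%%=::::::::::::::::
=:::::::::::::::::::#@@%%%%%%%%%%%%%%%=::::::::::::::::
=:::::::::::::::::::*@@%%%%%%%%%%%%%%%=::::::::::::::::
-:::::::::::::::::::*@@%%%%%%%%%%%%%%%=::::::::::::::::
-::::::::::::::::::-*@@%%%%%%%%%%%%%%%=::::::::::::::::
==:::::::::::::::::-*@@%%%%%%%%%%%%%%%-::::::::::::::::
==:::::::::::::::::-+@@%%%%%%%%%%%%%%%-::::::::::::::::
-::::::::::::::::::-+@@%%%%%%%%%
[... 1539 characters left out ...]
%%%%%%%%##*+===#%@#-::::::::-%%%*===+*#%%%%%%%%%@*-:
%%%%%%%%%%%%%%%#+=#%%*-::::::::-%%%*=*%%%%%%%%%%%%%%%%+
%%%%%%%%%%%%%%%%#+#%@+-::::::::-#%%*+%%%%%%%%%%%%%%%%%%
%%%%%%%%%%%%%%%%%%%%@+:::::::::-#%%%%%%%%%%%%%%%%%%%%%%
%%%%%%%%%%%%%%%%%%%%%+::::::::::*%%%%%%%%%%%%%%%%%%%%%%
%%%%%%%%%%%%%%%%%%%%%=::::::::::*%%%%%%%%%%%%%%%%%%%%%%
%%%%%%%%%%%%%%%%%%%%%=::::::::::+%%%%%%%%%%%%%%%%%%%%%%
%%%%%%%%%%%%%%%%%%%%%=::::::::::+%%%%%%%%%%%%%%%%%%%%%%
1.7 [[288.18953000501483, 161.1912965569909], [287.3807197307829, 240.7585889975046], [287.04293606993866, 273.6737582802898]]
1.4 [[288.61640744710564, 167.58510281965357], [287.94576810455334, 265.4213035670816], [287.6371268742187, 309.54226907223676]]
```

The pads' visible ends sit about 25 mm further back than nominal, and the fingers closed just above the grip. A deeper grasp is safe, since there is free height below. I reopen and go deeper.

Call:
send_rows(force=40, series=[[[0,0,0],[0,0,0],5],[[0,0,0],[0,0,0],5],[[0,0,0],[0,0,0],5],[[2,0,0],[0,0,0],5],[[2,0,0],[0,0,0],5],[[1.2,0,0],[0,0,0],5],[[0,0,0],[0,0,0],5],[[0,0,0],[0,0,0],1.2],[[0,0,0],[0,0,0],1.2],[[0,0,0],[0,0,0],1.2],[[0,0,0],[0,0,0],1.2],[[0,0,0],[0,0,0],1.2]])

```text
clock: 23.05
eef_pos: [0.4505, 0.2405, 0.0751]
tool_rot: [-0.531, 0.467, 0.532, 0.466]
ft_force: [-10.8, -1.5, 8.8]
width: 0.0168
```

The grip is held now at 16.8 mm. I centre it slightly and start the arc.

Call:
send_rows(force=40, series=[[[0,0.1,0],[0,0,0],1.2],[[-1.0,0,0.05],[0,0,0],1.2],[[-1.0,0,0],[0,0,0],1.2],[[-1.0,0,-0.1],[0,0,0],1.2],[[-1.0,0,-0.2],[0,0,0],1.2],[[0,0,0],[0,0,0],1.2],[[0,0,0],[0,0,0],1.2]])

```text
clock: 23.63
eef_pos: [0.4508, 0.237, 0.1154]
tool_rot: [0.531, -0.467, -0.531, -0.466]
ft_force: [-5.4, -4.1, -2.0]
width: 0.0163
```

Run:
```python
from h import *
np.set_printoptions(precision=4,suppress=True)
print(pose(),get_state()["ft_force"]);shot("wrist","w14")
def asc(n,x0,x1,y0,y1,st):
    g=cv2.cvtColor(cv2.imread(f"pics/{n}.png"),cv2.COLOR_BGR2GRAY)[y0:y1,x0:x1]
    g=cv2.resize(g,((x1-x0)//st,(y1-y0)//(2*st)),interpolation=cv2.INTER_AREA)
    print(n);[print("".join("@%#*+=-:. "[min(9,v//(14 if v<70 else 25)) if v<70 else min(9,3+v//37)] for v in r)) for r in g]
asc("w14",210,360,100,380,3)
c=np.array([.4795,.0085,.020]);x=np.array([.125,-.992,0])
def hp(r,h):return c+x*(-.13-r*np.sin(h))+np.array([0,0,.093+r*np.cos(h)])
for h in(1.7,1.3):print(h,proj("w14",[hp(r,h) for r in(.058,.1,.12)]).tolist())
```

```text
[[-0.0004 -0.9916 -0.1295  0.4508]
 [-0.001  -0.1295  0.9916  0.237 ]
 [-1.      0.0006 -0.0009  0.1154]
 [ 0.      0.      0.      1.    ]] [-5.3904 -4.1322 -1.9633]
w14
==*+=-=++===-=+++++++++++++++++++++++-::=+=---=-::
==-::::::-::--::::::::::::::::::::::+-::::::::::::
==:::::::-::--::::::::::::::::::::::+-::::::::::::
:::::::::-::--::::::::::::::::::::::+-::::::::::::
:::::::::-::--::::::::::::::::::::::+-::::::::::::
:::::::::-::--::::::::::::::::::::::+-::::::::::::
:::::::::-::--::::::::::::::::::::::+-::::::::::::
:::::::::-::--::::::::::::::::::::::+-::::::::::::
:::::::::-::--:::::::::::::::::::::-=-::::::::::::
:::::::::-::-::::::::::---::::::::::--::::::::::::
:::::::::-::-:::::::-+#%%%#+=:::::::--::::::::::::
::::::::::-------==+%%%%%%%%%#==-------:::::::::::
:::::::::::::::::*@%%%%%%%%%%%%%-:::::::::::::::::
:::::::::::::::::#@%%%%%###%%%%%-:::::::::::::::::
=::::::::::::::::#@%%%%%###%%%%%-:::::::::::::::::
-::::::::::::::::#@%%%%%###%%%%%-:::::::::::::::::
:::::::::::::::::#@%%%%%###%%%%%-:::::::::::::::::
:::::::::::::::::*@%%%%%###%%%%%-:::::::::::::::::
:::::::::::
[... 973 characters left out ...]
%@=:=#%@@@@@@%*--@%%%%%%%%%%%%%%%%%
%%%%%%%%%%%%%%%%%-:::-==+==--::-%%%%%%%%%%%%%%%%%%
%%%%%%%%%%%%%%%%%-::::::::::::::#%%%%%%%%%%%%%%%%%
%%%%%%%%%%%%%%%%#:::::::::::::::*%%%%%%%%%%%%%%%%%
%%%%%%%%%%%%%%%%*:::::::::::::::+%%%%%%%%%%%%%%%%%
%%%%%%%%%%%%%%#%+:::::::::::::::=%#%%%%%%%%%%%%%%%
%%%%%%%%%%%%%%==-:::::::::::::::-==%%%%%%%%%%%%%%%
%%%%%%%%%%%%%%-::::::::::::::::::::#%%%%%%%%%%%%%%
%%%%%%%%%%%%%%===--====--===--=====*%%%%%%%%%%%%%%
1.7 [[283.4641655183642, 173.64865026783772], [283.08109233939865, 256.43652151758994], [282.92392513738207, 290.39522813955995]]
1.3 [[283.5191576558115, 181.90834577461067], [283.07136175677886, 292.8903962686533], [282.8621061345403, 344.6887284382701]]
```

The handle follows, and its end is seen rising at row 325. Continuing the arc.

Call:
send_rows(force=40, series=[[[-1.0,0,-0.35],[0,0,0],1.2],[[-0.95,0,-0.4],[0,0,0],1.2],[[-0.9,0,-0.5],[0,0,0],1.2],[[-0.85,0,-0.6],[0,0,0],1.2],[[-0.8,0,-0.68],[0,0,0],1.2],[[-0.7,0,-0.75],[0,0,0],1.2],[[-0.62,0,-0.8],[0,0,0],1.2],[[0,0,0],[0,0,0],1.2],[[0,0,0],[0,0,0],1.2]])

```text
clock: 24.43
eef_pos: [0.4561, 0.1963, 0.1739]
tool_rot: [0.531, -0.467, -0.531, -0.467]
ft_force: [-5.3, -3.5, -2.9]
width: 0.0167
```

Call:
send_rows(series=[[[-0.55,0,-0.87],[0,0,0],1.2],[[-0.45,0,-0.92],[0,0,0],1.2],[[-0.36,0,-0.95],[0,0,0],1.2],[[0,0,0],[0,0,0],1.2],[[0,0,0],[0,0,0],1.2]])

```text
clock: 24.85
eef_pos: [0.4597, 0.1691, 0.1874]
tool_rot: [0.531, -0.467, -0.531, -0.467]
ft_force: [-6.2, -1.1, -2.4]
width: 0.016
```

Call:
send_rows(series=[[[-0.14,0,-0.5],[0,0,0],1.2],[[-0.12,0,-0.5],[0,0,0],1.2],[[-0.1,0,-0.5],[0,0,0],1.2],[[0,0,0],[0,0,0],1.2]])

```text
clock: 25.18
eef_pos: [0.4616, 0.1544, 0.1907]
tool_rot: [-0.531, 0.466, 0.532, 0.467]
ft_force: [-7.0, 1.0, -4.6]
width: 0.0159
```

Call:
send_rows(series=[[[-0.06,0,-0.5],[0,0,0],1.2],[[-0.04,0,-0.5],[0,0,0],1.2],[[0,0,0],[0,0,0],1.2]])

```text
clock: 25.43
eef_pos: [0.4635, 0.1445, 0.1919]
tool_rot: [0.532, -0.466, -0.531, -0.467]
ft_force: [-0.5, 0.7, 0.1]
width: 0.0124
```

```bash
cat >> h.py <<'E'
def asc(n,x0,x1,y0,y1,st):
    g=cv2.cvtColor(cv2.imread(f"pics/{n}.png"),cv2.COLOR_BGR2GRAY)[y0:y1,x0:x1]
    g=cv2.resize(g,((x1-x0)//st,(y1-y0)//(2*st)),interpolation=cv2.INTER_AREA)
    print(n);[print("".join("@%#*+=-:. "[min(9,v//(14 if v<70 else 25)) if v<70 else min(9,3+v//37)] for v in r)) for r in g]
CN=np.array([.4795,.0085,.020]);AX=np.array([.125,-.992,0])
def hp(r,h):return CN+AX*(-.13-r*np.sin(h))+np.array([0,0,.093+r*np.cos(h)])
E
python3 - <<'E'
from h import *
shot("wrist","w15");shot("scene","s15")
asc("w15",210,360,130,370,3);asc("s15",280,340,120,240,1)
for h in(0,.2,.4):
  for n in("w15","s15"):print(n,h,proj(n,[hp(r,h) for r in(.058,.1,.12)]).round(1).tolist())
E
```

```text
w15
========*=======+=####*####*####++=::::::=::::::::
========*=========#########*####+==::::::=::::::::
========*=========####**##******=--::::::=::::::::
========*=======-=**++++++++++++=::::::::=::::::::
========*======:::***********#**=:::::::-=::::::::
========*+=*#+-::-**#######***#*=:::=+=:-=::::::::
========++====-::-**#######*#*#*=::::-::-=::::::::
========++======::+*#######***#*=:-=-:::-=::::::::
::::---=+*++====::+***#########*-:-==---=-::::::::
:::::::-+***=:-=::==++++*+******-:==:-+=+-::::::::
::::::::=+++=:-=::=++++++++=+=+=-:==:-+=+-::::::::
::::::::=+-=+::+--+*************=:=-:-=-=-::::::::
::::::::-=:-+::+=-+++++++++*****===-:--:=:::::::::
::::::::::::=====-==-==============-:--:::::::::::
:::::::::.:::====-::.:.::.::.:.:===-::::::::::::::
::::::::.::::====-::.::::.:.:.::===-::::::::::::::
::::::::.::::====-:...:::.:.:.::-==-:::::.::::::::
::::::::.:::::-=--..:.::.::.:.::-==:::::..::::::::
::::::::.:::..-==-..::::.:....::-==-::::..:::.::::
:::::::..:::..-==:..::.:.:...::::==-:::..::::.::::
:::::::.::::.:=========+**+========-:::..:::.:::::
:::::::.:::.::::-==-+%@%%
[... 4245 characters left out ...]
#%###%@@@%@@%###%#%%##*+====*#+==========-::::::=========
==*%####%%%@%@@%%%%#%%**#%%#%##%+============----::-------==
=*%#####%%@@@@%%##%#%#*++++#%%%+========================--==
*%%%##%#%%%%###%##%%%#+==+*%#%+=============================
%%#%%##%@@@%%#%%#%%%#+===*%#%+==============================
%**#####%@%%#%##%%%#+===*#%%#+==============================
w15 0 [[285.4, 240.7], [285.8, 281.7], [286.0, 310.2]]
s15 0 [[305.9, 177.3], [306.4, 167.1], [306.6, 162.0]]
w15 0.2 [[285.3, 261.2], [285.4, 323.1], [285.6, 364.1]]
s15 0.2 [[307.1, 175.2], [308.4, 163.5], [309.0, 157.8]]
w15 0.4 [[285.1, 277.7], [285.1, 352.7], [285.1, 399.3]]
s15 0.4 [[308.1, 173.8], [310.2, 161.1], [311.2, 155.0]]
```

The handle stands at about h 0.17 and the grip slid out of the pads on the outer side. I'll go over it and push it through from behind with nearly closed fingers.

Call:
send_rows(series=[[[0,0,0],[0,0,0],4],[[0,0,0],[0,0,0],4],[[-2,0,0],[0,0,0],4],[[-3,0,0],[0,0,0],4],[[-3,0,0],[0,0,0],0.6],[[0,0,2],[0,0,0],0.6],[[0,0,2],[0,0,0],0.6],[[0,0,2],[0,0,0],0.6],[[3,0,0.5],[0,0,0],0.6],[[3,0,0],[0,0,0],0.6],[[2.5,0,0],[0,0,0],0.6],[[0,0,0],[0,0,0],0.6]])

```text
clock: 26.53
eef_pos: [0.4532, 0.2093, 0.1806]
tool_rot: [-0.531, 0.468, 0.533, 0.464]
ft_force: [-0.6, -0.5, -0.9]
width: 0.0059
```

Run:
```python
from h import *
T=pose();print(T.round(4),"nest x",T[:2,3]@AX[:2]-.0522,"lat",T[:2,3]@[.992,.125]);shot("wrist","w16")
asc("w16",210,360,60,370,3)
for h in(0,.2,.3,.4):print(h,proj("w16",[hp(r,h) for r in(.058,.1,.12)]).round(1).tolist())
```

```text
[[-0.0057 -0.9914 -0.1307  0.4532]
 [-0.0028 -0.1307  0.9914  0.2093]
 [-1.      0.006  -0.002   0.1806]
 [ 0.      0.      0.      1.    ]] nest x -0.20320270551422062 lat 0.47571539360124115
w16
=====#+========+###############*====-::::=-:::::::
=====#+=====+==+###############*===+==:::+-:::::::
=====*+=====+==+###############*==++==:::+-:::::::
=====*+=++==+==+###############*==++===-:+-:::::::
=====**=*+==+==+###############*-:+=-:=--+-:::::::
=====+*=*+==*+=+####*******####*==+=::+--+-:::::::
=====+*=**==+=+++*+++*+**######*+===::+--+::::::::
=====+#+**==+=+=**#############*+===:-+===::::::::
::::==###*====+=++++*****######*+===:-+++=::::::::
::::-=++++===+++++++++++++++++++++==:-+++=::::::::
:::::=++++===+++++++*##%##*+========--+++=::::::::
:::::=+-:-========*%@@@@@@%%*------::-::-=::::::::
:::::-=---=======*@@@@@@@@%%%#-:::::-=--=-::::::::
:::::::::::======%@@@@@@@%%%%%=:--::::::::::::::::
:::::::::::=====+@@@@@@@@%%%%%+----:::::::::::::::
::::::::::::--::=@@@@@@@@%%%%%*:::::::::::::::::::
::::::::::::::::=@@@@@@@%%%%%%%:::::::::::::::::::
::::::::::::::::*@@@@@@@%%%%%%%-::::
[... 1207 characters left out ...]
+%%-::::#%+=*#%%%%%%%%=-:::::::
:::::-#%%%%%%%%%%%%*%#-::::*%*#%%%%%%%%%%%#-::::::
:::-=*%%%%%%%%%%%%%%%#:::::*%%%%%%%%%%%%%%%#=-::::
*#%%%%%%%%%%%%%%%%%%%#:::::+%%%%%%%%%%%%%%%%%%%#*+
%%%%%%%%%%%%%%%%%%%%%*:::::+%%%%%%%%%%%%%%%%%%%%%%
%%%%%%%%%%%%%%%%%%%%%*:::::=%%%%%%%%%%%%%%%%%%%%%%
%%%%%%%%%%%%%%%%%%%%%+:::::=%%%%%%%%%%%%%%%%%%%%%%
%%%%%%%%%%%%%%%%%%%%%*--===+%%%%%%%%%%%%%%%%%%%%%%
%%%%%%%%%%%%%%%%%%%%%#+++++*%%%%%%%%%%%%%%%%%%%%%%
%%%%%%%%%%%%%%%%%%%#+++++++++#%%%%%%%%%%%%%%%%%%%%
0 [[281.3, 102.6], [281.3, 105.8], [281.4, 108.2]]
0.2 [[281.2, 130.8], [281.1, 168.8], [281.0, 196.4]]
0.3 [[281.1, 143.7], [281.0, 195.7], [280.9, 231.8]]
0.4 [[281.1, 155.6], [280.9, 218.7], [280.8, 260.8]]
```

Call:
send_rows(series=[[[0,-0.15,-1.2],[0,0,0],0.6],[[0,0,-1.2],[0,0,0],0.6],[[0,0,-0.6],[0,0,0],0.6],[[0,0,-0.5],[0,0,0],0.6],[[0,0,0],[0,0,0],0.6]])

```text
clock: 27.0
eef_pos: [0.4615, 0.1744, 0.1865]
tool_rot: [0.531, -0.466, -0.531, -0.467]
ft_force: [-1.3, 2.6, 1.8]
width: 0.0059
```

Call:
send_rows(series=[[[0,0,-0.3],[0,0,0],0.6],[[0,0,-0.3],[0,0,0],0.6],[[0,0,0],[0,0,0],0.6]])

```text
clock: 27.25
eef_pos: [0.4617, 0.1687, 0.1851]
tool_rot: [0.532, -0.467, -0.531, -0.466]
ft_force: [-0.5, -0.0, -0.4]
width: 0.0063
```

Call:
send_rows(series=[[[0,0,-0.3],[0,0,0],0.6],[[0,0,-0.3],[0,0,0],0.6],[[0,0,0],[0,0,0],0.6]])

```text
clock: 27.5
eef_pos: [0.4624, 0.1628, 0.185]
tool_rot: [0.532, -0.467, -0.531, -0.466]
ft_force: [-0.6, 0.3, -0.4]
width: 0.0062
```

Call:
send_rows(series=[[[0,0,-0.3],[0,0,0],0.6],[[0,0,0],[0,0,0],0.6]])

```text
clock: 27.67
eef_pos: [0.4629, 0.16, 0.1851]
tool_rot: [0.532, -0.467, -0.531, -0.466]
ft_force: [-0.2, 0.6, 0.2]
width: 0.0061
```

Call:
send_rows(series=[[[0,0,-0.3],[0,0,0],0.6],[[0,0,0],[0,0,0],0.6]])

```text
clock: 27.83
eef_pos: [0.4632, 0.1571, 0.1852]
tool_rot: [0.532, -0.466, -0.531, -0.466]
ft_force: [0.1, 0.4, -0.1]
width: 0.0062
```

Run:
```python
from h import *
T=pose();print("nest x",T[:2,3]@AX[:2]-.0522,get_state()["ft_force"]);shot("wrist","w17")
asc("w17",210,360,60,370,3)
for h in(0,.1,.2,.3):print(h,proj("w17",[hp(r,h) for r in(.058,.1,.12)]).round(1).tolist())
```

```text
nest x -0.1501704053565278 [ 0.08628094  0.41218562 -0.06342143]
w17
=======*####*##*######+======*###*#########*======
=======*##############+======##############*======
=======******+=+**####+======####**+==******======
=======*+=======++####+======####+++======++======
=======*+=======**####+======####**+==+===+=------
=======++===*+==######+======######+==*-::=-::::::
=======+*===++==######+======######+==*:::=-::::::
=======+*=======++####+======####+++==::::=-::::::
========*=======++#####******####+++=-::::=-::::::
========*=======++*#############*+===-::::=:::::::
========*=========+#############*===-:::::=:::::::
========#=========+#####********+=-=::::::=:::::::
========#=========+#*****+**+**+*-:-:::::-=:::::::
========*=======-:=#*##########**-:-:::::-=:::::::
========*==**+==-:=#############*-:-:-==:-=:::::::
========*+=++===-:=#############*-:-:-=-:-=:::::::
========*+======-:=#############*-==+=:::=-:::::::
---=====++===-:=-:=#############*-===-:::=-:::::::
:::::::-+###*======+++*****#####*--+=::==+-:::::::
:::::::=+++++==+==++++++++++++***==+=::+++-:::::::
::::::::=+=
[... 1079 characters left out ...]
=%#:::::#%+=*#%%%%%%%#=::::::::
:::::-#%%%%%%%%%%%%+%#:::::*%*#%%%%%%##%%%#-::::::
:::-=*%%%%%%%%%%%%%%%#:::::*%%%%%%%%%%%%%%%#=-::::
*#%%%%%%%%%%%%%%%%%%%*:::::+%%%%%%%%%%%%%%%%%%%#*+
%%%%%%%%%%%%%%%%%%%%%*:::::=%%%%%%%%%%%%%%%%%%%%%%
%%%%%%%%%%%%%%%%%%%%%+:::::=%%%%%%%%%%%%%%%%%%%%%%
%%%%%%%%%%%%%%%%%%%%%+:::::=%%%%%%%%%%%%%%%%%%%%%%
%%%%%%%%%%%%%%%%%%%%%=:::::=%%%%%%%%%%%%%%%%%%%%%%
%%%%%%%%%%%%%%%%%%%%%=:::::-%%%%%%%%%%%%%%%%%%%%%%
%%%%%%%%%%%%%%%%%%%+-:::::::-=%%%%%%%%%%%%%%%%%%%%
0 [[288.4, 221.1], [289.9, 259.3], [290.9, 286.7]]
0.1 [[288.3, 232.5], [289.6, 283.6], [290.5, 319.3]]
0.2 [[288.1, 243.2], [289.3, 305.0], [290.0, 346.9]]
0.3 [[288.0, 252.8], [288.9, 323.2], [289.5, 369.3]]
```

The handle now reads about h=0 with no push-back. I nudge it against the stop to confirm.

Call:
send_rows(series=[[[0,0,-0.3],[0,0,0],0.6],[[0,0,0],[0,0,0],0.6]])

```text
clock: 28.05
eef_pos: [0.4633, 0.1567, 0.1853]
tool_rot: [-0.53, 0.465, 0.533, 0.467]
ft_force: [-2.5, 13.4, 0.4]
width: 0.0058
```

Call:
send_rows(series=[[[0,0,-0.3],[0,0,0],0.6],[[0,0,0],[0,0,0],0.6]])

```text
clock: 28.22
eef_pos: [0.4633, 0.1564, 0.1854]
tool_rot: [-0.529, 0.463, 0.535, 0.468]
ft_force: [-5.4, 30.8, -1.8]
width: 0.006
```

A stiff stop at 31 N is well over the 10 N needed, so the clamp is past dead point and locked. I back off and check.

Call:
send_rows(series=[[[0,0,0.6],[0,0,0],0.6],[[0,0,2],[0,0,0],0.6],[[0,0,3],[0,0,0],0.6],[[-2,0,3],[0,0,0],0.6],[[-4,0,0],[0,0,0],0.6],[[-4,0,0],[0,0,0],0.6],[[-4,0,0],[0,0,0],0.6],[[0,0,0],[0,0,0],0.6],[[0,0,0],[0,0,0],0.6],[[0,0,0],[0,0,0],0.6]])

```text
clock: 29.05
eef_pos: [0.453, 0.2369, 0.3247]
tool_rot: [-0.531, 0.466, 0.532, 0.466]
ft_force: [0.5, -0.3, 0.0]
width: 0.0061
```

Run:
```python
from h import *
T=pose();print(T[:3,3].round(4),get_state()["ft_force"]);shot("wrist","w18");shot("scene","s18");shot("top","t18")
asc("w18",200,380,0,260,3);asc("s18",270,330,145,265,1)
for h in(0,.1,.2,.3):print(h,proj("w18",[hp(r,h) for r in(.058,.111,.12)]).round(1).tolist(),proj("s18",[hp(r,h) for r in(.058,.1,.12)]).round(1).tolist())
print("blk top w18",proj("w18",[np.r_[(CN+a*.035*AX)[:2]+b*.022*np.array([.992,.125]),.06] for a,b in((1,1),(1,-1),(-1,-1),(-1,1))]).round(1).tolist())
print("blk top s18",proj("s18",[np.r_[(CN+a*.035*AX)[:2]+b*.022*np.array([.992,.125]),.06] for a,b in((1,1),(1,-1),(-1,-1),(-1,1))]).round(1).tolist())
```

```text
[0.453  0.2369 0.3247] [ 0.49430372 -0.27700884  0.00581277]
w18
===============#####*=####*===+####*=#####==================
===============*+==+*=####*===+####*=*===#==================
===============*+=====*###*++++###*+=====#==================
===============*+=====++#########*++=====#==================
===============*+=====++#########*=+=====*==------:::-======
===============*+=====++########%*=+=----=-:-:-::-::--======
===============*+=====++###%%%%%#*=+=-::-=:-::-:--::--======
===============++=====++#%@@@@@@@*=+=-::-=:-::::-::---======
===============+*======+#@@@@@@@@#=+=-::-=:-:-::-::--:-=====
===============+*=++====+@@@@@@@@*==-----=:-:-:--::---:=====
---============+*+*#=====#@@@@@@*==--=+--=-::::-:::---:-====
:::-===========+*==*+=+=+*%@@@@#+==--=-:=--:::--::---::--===
:::---=========+*+++--=+##########++----=-::::-:::---::--===
::::::::::::---=####--=+++***#####++-=+++-::::-:::--::----==
::::::::::::::-=+++++++++++++++++++++++++-::::::::-:::----==
:::::::::::::::=+--+++++++++++++++++++=-=-::::::::::::--::-=
:::::::::::::::-=--===================--=-:::::::::::::::::
[... 5103 characters left out ...]
::::::::::::::::::::::::::
::::::::::::::::::::::::::::::::::::::::::::::::::::::::::::
::::::::::::::::::::::::::::::::::::::::::::::::::::::::::::
0 [[286.7, 60.5], [287.4, 53.5], [287.5, 52.0]] [[305.9, 177.3], [306.4, 167.1], [306.6, 162.0]]
0.1 [[286.6, 68.6], [287.2, 72.4], [287.4, 73.2]] [[306.5, 176.2], [307.4, 165.1], [307.8, 159.8]]
0.2 [[286.5, 76.6], [287.1, 90.5], [287.2, 93.4]] [[307.1, 175.2], [308.4, 163.5], [309.0, 157.8]]
0.3 [[286.5, 84.3], [286.9, 107.6], [287.0, 112.4]] [[307.6, 174.4], [309.3, 162.2], [310.1, 156.2]]
blk top w18 [[263.1, -118.9], [310.7, -118.6], [309.1, -33.9], [263.7, -34.2]]
blk top s18 [[294.8, 240.6], [281.2, 236.8], [288.8, 221.0], [302.1, 224.5]]
```

Run:
```python
from h import *
f=lambda n:cv2.cvtColor(cv2.imread(f"pics/{n}.png"),cv2.COLOR_BGR2GRAY)
a,b=f("s12"),f("s18")
asc("s12",270,320,210,270,1);asc("s18",270,320,210,270,1)
t=a[228:250,274:298]
r=cv2.matchTemplate(b[222:256,268:304],t,cv2.TM_CCOEFF_NORMED);print(cv2.minMaxLoc(r),"same place = (6,6)")
t0,t18=cv2.imread("pics/t.png"),cv2.imread("pics/t18.png")
for n,(x,y) in dict(puck=(388,154),dish=(422,147),paddle=(138,172)).items():
    q=t0[y-16:y+16,x-16:x+16];print(n,cv2.minMaxLoc(cv2.matchTemplate(t18[y-24:y+24,x-24:x+24],q,cv2.TM_CCOEFF_NORMED))[1::2],"same=(8,8)")
```

```text
s12
:::::::::::::::::::::-++**#+===+#%%*+**++++++#%*=+
::::::::::::::::::::-==++++++++*#%*+*#*++++**#%%#*
:::::::::::::::::::-=++++++*%%%#%%*++++++=+++++##+
::::::::::::::::::-=+=++++*#%%%%%%++++++==+#*+*#+=
=================+++=++++*#%#%##%%++++++=====*%+==
================+*+==+++*#%#%#%%#%+++++=====*%+===
===============+*+++**+*#%%%%%%#%%++++=====+#+====
==============+#%###%#%%%@%%##%%%#+++===+=+#*=====
=============+#%######%@@@@%#%#%%#+======+##+=====
============+##%####%%%%%%%#%#%%%%#*++===*#+======
============*#%##%%%#%#%%%####%#**#%%%%#%%+=======
===========*%#*+++++++++++*+*#%#*===+#%%#+========
==========*%%*++++***+++*+++*%%#+==+*%%%+=========
=========*%%*++++*%@@%*+++*#%%#+===*##%+==========
========*%%**#****###*+++**%%#+===*%%%*+==========
=======*%#*+*%%%%%%##***+*%%#+=+=+#%%#+===========
======+#%*==*%##%#%%#%%##%%%+===+#%#*+============
=====+##=::-*%%%##%%#####%%++==+#%%%+========+====
======+=--=---=+###%%%%##%*++=+*%#%*=:::::::::::::
:::-====------::--=++*===+++=+*#%#+=-:::::::::::::
:::-*%###*+++==---::::-==--=+*#%%*+-::::::::::::::
:::::::-===+###**++===---
[... 1486 characters left out ...]
+*#%#*================
=====-:-===*###**++===-----=+%%%#+:::::::::::-::--
=====::::::::---=+####***+=+-:-++-::::::::::::::::
-::::::::::::::::::::-===*###**+::::::::::::::::::
::::::::::::::::::::::::::::----::::::::::::::::::
::::::::::::::::::::::::::::::::::::::::::::::::::
::::::::::::::::::::::::::::::::::::::::::::::::::
::::::::::::::::::::::::::::::::::::::::::::::::::
::::::::::::::::::::::::::::::::::::::::::::::::::
::::::::::::::::::::::::::::::::::::::::::::::::::
(-0.006378447636961937, 0.9035015106201172, (12, 3), (6, 6)) same place = (6,6)
puck (0.9985376000404358, (8, 8)) same=(8,8)
dish (0.9959560036659241, (8, 8)) same=(8,8)
paddle (-0.538028359413147, (13, 11)) same=(8,8)
```

```bash
python3 -c "
from rig import sign_off,get_state
print(get_state()['ft_force'],get_state()['clock']);print(sign_off())"
```

```text
[-0.1053897   0.68899244 -1.08315583] 29.2
the job is handed in; nothing more can be done
None
```

The block is in the near station's nest with the clamp locked on it, and I handed the job in at 29 s of the 72 s allowed. There is no verdict from the rig.

**What I did**
- The near clamp was shut, so I swung its handle fully open.
- I set the dark block in the nest and let go of it.
- I brought the handle back over and pushed it from behind until it met a hard stop, where the push rose to 31 N. I then backed the arm clear.

**Last checks**
- **Handle:** it stands upright at about h = 0 in both the wrist and scene views.
- **Block:** in the scene view it did not move when the clamp closed. Before clamping, its centre measured about 1 mm from the nest's, square to it and low between the locators.
- **Puck and dish:** both are exactly where they started.
- **Robot:** the wrist force reads about zero, so the arm touches nothing.

**What failed, disagreed or could not be checked**
- **Finger reach:** in use the pads acted about 25 mm further back than their stated reach. The first grip on the opened handle missed and had to be redone deeper.
- **Handle slip:** the grip then slid out of the fingers at about h = 0.2, which is why I finished by pushing.
- **Seating height:** the block touched down about 4 mm lower on the arm's reading than I expected, probably because it slipped in the fingers.
- **Paddle:** the final top view could not confirm it because the arm was in the way. It was in place after the clamp was opened, and I never worked near it.
- **Clamping force:** the force on the nest could not be measured directly.

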